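Close the impedance tube: cap threaded home, then backed off a quarter turn and held

TASK

The specimen is already loaded in the upright impedance tube: take the loose knurled end cap from the bench, put it on the open top of the tube and thread it on clockwise until it bottoms out at the end of its thread. Then back it off a quarter turn, which sets the air gap behind the specimen, and finish while still holding the cap there in the gripper for the sound measurement that follows. Leave everything else on the bench where it is.

Things in the scene. Friction and masses are not known exactly. Their poses are not given: they have to be found in the camera images.
- cap: Loose knurled end cap of bare aluminium, a cup lying open side down on the bench; grip it round the knurled skirt. 57 mm outside diameter, 32.5 mm high without the bar on its top; inside 49.2 mm bore, 28.5 mm deep. About 0.09 kg. Origin: centre of the lower, open edge; z up through the top, x along the index bar on its top. A half turn of the cap about z is the same cap.
- cap_top (a point): Centre of the cap's flat top, 32.5 mm above the lower edge. A raised index bar, 44 mm long, 8 mm wide, 5 mm high, runs across it along the cap's x.
- cap_lug (a point): One of the small thread lugs (4.5 mm balls) inside the cap: one pair 5.5 mm above the lower edge under the two ends of the index bar, one pair 4.5 mm higher and square to the bar.
- tube: Upright impedance tube, fixed to the bench: 150 x 150 mm steel foot, black 120 x 120 mm loudspeaker housing up to 68 mm, aluminium tube of 40 mm outside diameter on it. Origin: on the tube's axis at bench level, z up. A 72 mm flange (top 172 mm high) has two index tabs along x and -x. Two microphones stick out along +y, 100 and 130 mm high, to 94 mm from the axis.
- tube_rim (a point): Centre of the tube's open rim, 220 mm high; the white specimen is seen 9.5 mm down its 30 mm bore. Round the top, from 5 mm below the rim, is a quick thread: 46.8 mm over the crests, two starts, right hand (clockwise from above screws the cap down), 18 mm of travel per full turn (4.5 mm per quarter), so the hand must follow. Play 1 mm sideways, 1.5 mm up and down.
- tube_home (a point): Point on the tube's axis, 192.3 mm high, where the cap's lower edge is when the cap has bottomed out. There its index bar lines up with the two tabs (cap x along tube x, either way round) and a hard stop ends the turning. The lugs enter the thread about 210 degrees before this; set on at a wider angle the cap rests higher, and turning clockwise leads it down and in. Friction holds it where it is left.
- tube_tab (a point): End of one of the two index tabs on the flange, 46 mm from the axis along the tube's x (the other is opposite), 8 mm wide, top 172 mm high.
- calibrator: Bystander: black sound calibrator, a stepped cylinder 48 mm in diameter and 88 mm high, standing; origin at the centre of its underside.
- specimen: Bystander: spare white perforated specimen, a disc 30 mm in diameter and 25 mm high; origin at the centre of its underside.
- screwdriver: Bystander: screwdriver, 170 mm long, lying along its x axis.
- horn: Bystander: black vehicle disc horn, 92 mm in diameter, 46 mm high; origin at the centre of its underside.
- multimeter: Bystander: black hand multimeter lying face up, 150 x 75 x 34 mm, long along its x axis; origin at the centre of its underside.
- breadboard: Bystander: white breadboard, 55 x 165 x 9 mm, long along its y axis, with an upright sensor module to 43 mm high; origin at the centre of its underside.
- coupler: Bystander: steel and brass coaxial coupler, a 30 mm long, 15 mm thick barrel lying along its x axis.
There are look-alikes about, which are no part of the job. Leave any blue or green look-alike of the cap alone.

How it is judged:
By the outcome, as a careful person would: the job done as asked, in the order asked, and still so for the second after the job is handed in, while the arm keeps its last pose, push and grip.
It also fails if it takes over 72 s, if anything falls off the work surface, if the arm or the gripper's body presses on something with over 40 N, if the wrist force passes 120 N, or if a joint passes its speed limit or range.

ROBOT

A 6-joint arm with a two-finger parallel gripper is mounted at the origin on the work surface. World frame = base frame: x ahead of the robot, y to its left, z up, the work surface at z = 0. Lengths are in m, angles in rad, forces in N, time in s.
With the tool pointing down it reaches from about 0.35 to 0.975 m from the base axis. Payload 4.9 kg.
Tool frame: the origin (TCP) lies at the very end of the fingers, on their centre line; the grasp point (between the pads) lies 19 mm behind it; z points along the fingers, y is the direction in which the jaws open and shut (so a half turn about z gives the same grasp; the last joint's range is limited). The gripper opens to 85 mm and grips with 20 to 120 N. Pads are 22 mm wide; open, the fingers measure 114 mm over their backs; the gripper's body (76 mm by 85 mm) begins 54 mm behind the grasp point. The pads swing forward as they close: fully open they stand 13 mm farther back than shut.
Start: joints at [1.022, 0.053, 1.613, -0, 1.476, -0.119], TCP at [0.26, 0.568, 0.207] pointing down, gripper open.
Joint ranges: [-3.01, 3.01], [-1.01, 2.22], [0.06, 2.58], [-1.02, 4.17], [0.09, 2.62], [-3.14, 3.14]. Speed limits (rad/s): [2.57, 2.57, 3.14, 3.14, 3.14, 3.14].

INTERFACE

Orientations are given as a rotation vector (axis times angle).
In Python, from station import ctrl gives the robot as it stands.
- The arm moves only by the tool step_arm, never from a script. Its argument "moves" is a list of rows, each a list of 5 numbers: the opening, from 0 (shut) to 1 (fully open), then the shift along the world's x, y, z in m, then the turn about the world's z in degrees. A call has 1 to 20 rows; each row shifts and turns the pose as measured when the row begins; what a row does not reach is not made up. A row lasts 1/8 s, in which the tool goes at most 62.5 mm and 10.7 degrees, less where a joint would pass 70% of its speed; a pose out of reach is approached as far as the arm can. A call is refused whole if a number of a shift passes 0.0625 or a number of a turn 10.7, either way. A call with a gripper value outside its range is refused whole. The fingers move at their own pace and stop on an object; "newtons" is the grip in N (left out, the last holds). Time passes only in rows, so rows that do not move let the fingers close. It gives the time, the measured TCP pose, the force and the opening at its end, in the units of the state.
- ctrl.get_obs(): the state, without advancing time (a new reading comes with each control period).
- ctrl.get_image(name): name is "scene" or "top" or "wrist"; returns a dict with "color" (420x560x3 uint8, red, green, blue), "camera_matrix" (3x3 intrinsics, pixels), "R" (3x3) and "t" (3): a world point X has camera coordinates R X + t; the wrist camera has in their place "T_tool_cam" (4x4, takes a point from camera to tool coordinates, whose origin is the TCP and whose axes are the flange's). Camera axes: x right, y down, z forward; pixel columns grow to the right and rows downward; lengths in m; the calibration is good to about 2 mm. A picture is of the moment at which its call begins: read the wrist's pose just before it. There is no depth.
- ctrl.finish_job(): hands the job in, once; it reports no verdict.
Trained networks look in a picture, given as the dict that the camera call returned (one of the last four; its "shot" number tells which), for a name from the list of things; names that differ only in an ending like _2 or _b are one class to them, and where a whole thing is asked for, a point or a joint stands for the part that bears it (a point fixed in the world has none). Each returns a list of dicts, best first, with "p" (0 to 1); they miss things now and then, are a little off and sometimes report something else, mostly with a low value. They report only what shows in the picture. A call takes as long as a camera call. They do not tell look-alikes from the thing itself.
- ctrl.spot_in(picture, query): "bbox" ([left, top, right, bottom] in pixels, round what is visible of it).
The state is a dict: "t": time; "q": joint angles; "dq": joint speeds; "effort": joint torques, N m; "tool_pos": TCP position; "tool_rot": TCP orientation; "contact_force": force on the tool from outside, world axes, zero at the start; "wrist_torque": the same for the moment, N m; "opening": finger opening in m.
Only numpy, scipy, OpenCV 4.12 (cv2) and the standard library are available. Lean on these libraries where they do the work, as an engineer would, in place of code of your own. Each camera call takes 0.05 s, during which the arm holds its last target.

## Working session

There is one attempt and no reset: what is moved stays moved. The work goes in short steps, Python scripts to look and compute and a tool call to move; the robot and the scene stay as the last step left them, time stands still between calls to the robot, and variables do not carry over. Pictures are saved under pics/ and viewed, and the job is handed in when it is done.

Besides the shell and the picture viewer there is one more tool, called after ">>>" as name(argument=value, ...) on one line, values as JSON. step_arm: Moves the arm, as the interface text tells. Its arguments: {"type":"object","properties":{"moves":{"type":"array","items":{"type":"array","items":{"type":"number"}}},"newtons":{"type":"number"}},"required":["moves"]}

```bash
ls; mkdir -p pics; cat > h.py <<'E'
import numpy as np,cv2
from station import ctrl
from scipy.spatial.transform import Rotation as Ro
def shot(n,name):
    o=ctrl.get_obs(); p=ctrl.get_image(n); cv2.imwrite(f'pics/{name}.png',p['color'][:,:,::-1]); return o,p
def cam(p,o):
    K=np.array(p['camera_matrix'])
    if 'T_tool_cam' in p:
        T=np.eye(4);T[:3,:3]=Ro.from_rotvec(o['tool_rot']).as_matrix();T[:3,3]=o['tool_pos']
        W=T@np.array(p['T_tool_cam']); R=W[:3,:3].T; t=-R@W[:3,3]
    else: R=np.array(p['R']);t=np.array(p['t'])
    return K,R,t
def proj(p,o,X):
    K,R,t=cam(p,o); c=(R@np.atleast_2d(X).T).T+t; u=(K@c.T).T; return u[:,:2]/u[:,2:]
def atz(p,o,uv,z):
    K,R,t=cam(p,o); d=R.T@np.linalg.inv(K)@np.array([uv[0],uv[1],1.]); c=-R.T@t
    return c+d*(z-c[2])/d[2]
E
python3 - <<'E'
from h import *
np.set_printoptions(precision=4,suppress=True)
o=ctrl.get_obs();print({k:np.round(v,3) for k,v in o.items()})
for n in ['scene','top','wrist']:
    o,p=shot(n,n+'0')
    print(n,cam(p,o))
    for q in ['cap','tube','tube_rim','tube_tab','cap_top','calibrator','horn']:
        print(q,[(np.round(d['bbox']),round(d['p'],2)) for d in ctrl.spot_in(p,q)])
E
```

```text
pics
{'t': np.float64(0.0), 'q': array([ 1.022,  0.053,  1.614,  0.   ,  1.476, -0.119]), 'dq': array([ 0.001,  0.   , -0.001, -0.   , -0.002, -0.002]), 'effort': array([ -0.   , -39.368, -37.018,  -0.   ,   0.007,   0.   ]), 'tool_pos': array([0.26 , 0.568, 0.206]), 'tool_rot': array([-0.67 , -3.069,  0.003]), 'contact_force': array([-0.198,  1.781, -0.327]), 'wrist_torque': array([ 0.025, -0.066, -0.035]), 'opening': np.float64(0.085)}
scene (array([[486.612 ,   0.    , 284.9094],
       [  0.    , 486.612 , 212.5999],
       [  0.    ,   0.    ,   1.    ]]), array([[ 0.847 ,  0.5315,  0.011 ],
       [ 0.4616, -0.725 , -0.5111],
       [-0.2636,  0.438 , -0.8594]]), array([-0.4916, -0.252 ,  1.7421]))
cap [(array([236., 278., 256., 299.]), 0.84), (array([212., 261., 232., 279.]), 0.84), (array([266., 303., 286., 324.]), 0.74)]
tube [(array([272., 166., 316., 227.]), 0.94)]
tube_rim [(array([236., 279., 256., 301.]), 0.27)]
tube_tab [(array([274., 159., 321., 232.]), 0.83)]
cap_top [(array([297., 112., 311., 139.]), 0.75), (array([267., 302., 284., 328.]), 0.64), (array([210., 255.
[... 707 characters left out ...]
202., 193., 281., 270.]), 0.62)]
tube_tab []
cap_top [(array([367., 160., 393., 185.]), 0.95), (array([353., 247., 377., 270.]), 0.73), (array([356., 203., 385., 229.]), 0.69)]
calibrator [(array([107., 278., 134., 297.]), 0.63)]
horn [(array([125., 159., 161., 202.]), 0.65), (array([418., 195., 458., 256.]), 0.34)]
wrist (array([[364.6912,   0.    , 278.7236],
       [  0.    , 364.6912, 211.8703],
       [  0.    ,   0.    ,   1.    ]]), array([[ 0.4163,  0.9092, -0.0008],
       [ 0.8655, -0.3961,  0.3067],
       [ 0.2786, -0.1283, -0.9518]]), array([-0.6239, -0.0412,  0.3808]))
cap []
tube []
tube_rim []
tube_tab []
cap_top []
calibrator [(array([153., 358., 190., 411.]), 0.71)]
horn []
```

View pics/scene0.png

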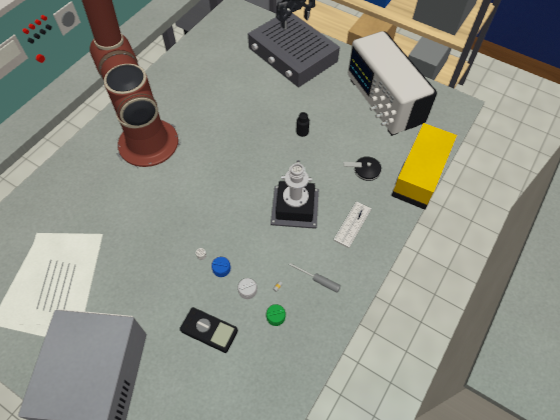

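View pics/top0.png

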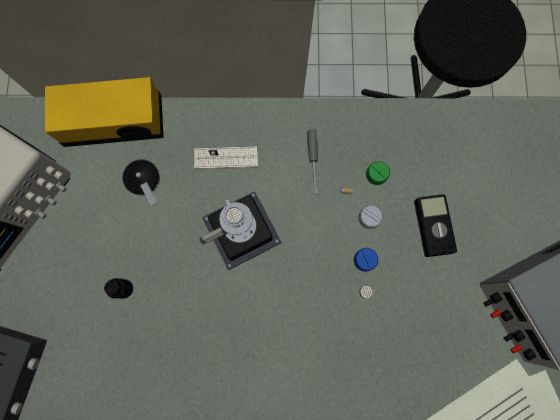

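View pics/wrist0.png

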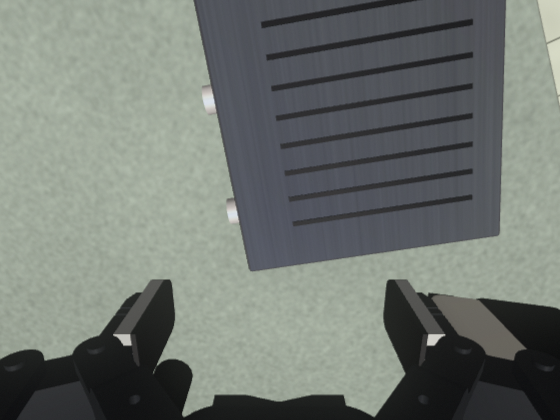

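```bash
python3 - <<'E'
from h import *
np.set_printoptions(precision=4,suppress=True)
o,s=shot('scene','s1');o,p=shot('top','t1')
print('cap',atz(p,o,(371,216.5),.03),atz(s,o,(247,287),.03))
for n,uv in [('green',(378,172)),('blue',(367,259)),('coupler',(347,190)),('spec',(366,292)),('mm',(436,225)),('calib',(119,288))]: print(n,atz(p,o,uv,.02))
print('rim',atz(p,o,(235,215),.22),atz(s,o,(296,170),.22))
a=cv2.resize(p['color'][185:275,190:290,::-1],None,fx=6,fy=6,interpolation=cv2.INTER_CUBIC)
b=cv2.resize(p['color'][190:240,340:400,::-1],None,fx=9,fy=9,interpolation=cv2.INTER_CUBIC)
cv2.imwrite('pics/a.png',a);cv2.imwrite('pics/b.png',b)
cv2.imwrite('pics/c.png',cv2.resize(s['color'][150:235,260:330,::-1],None,fx=7,fy=7,interpolation=cv2.INTER_CUBIC))
E
```

```text
cap [ 0.6166 -0.2713  0.03  ] [ 0.621  -0.2753  0.03  ]
green [ 0.7347 -0.2957  0.02  ]
blue [ 0.5116 -0.2596  0.02  ]
coupler [ 0.6869 -0.2149  0.02  ]
spec [ 0.4313 -0.2543  0.02  ]
mm [ 0.5973 -0.4354  0.02  ]
calib [0.4392 0.3478 0.02  ]
rim [0.5828 0.0493 0.22  ] [0.5886 0.0431 0.22  ]
```

View pics/a.png

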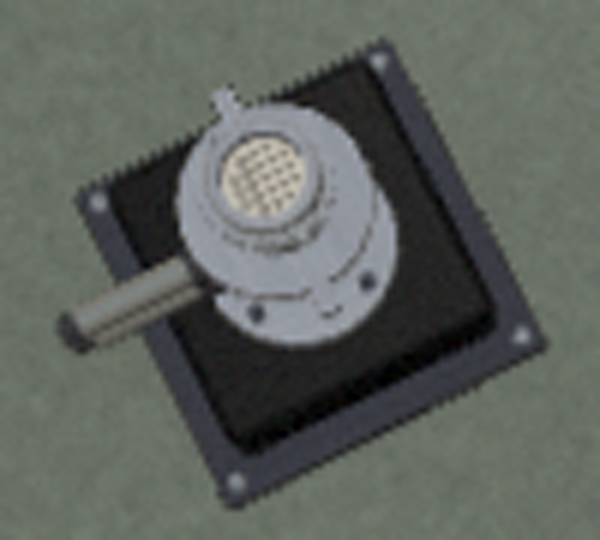

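View pics/b.png

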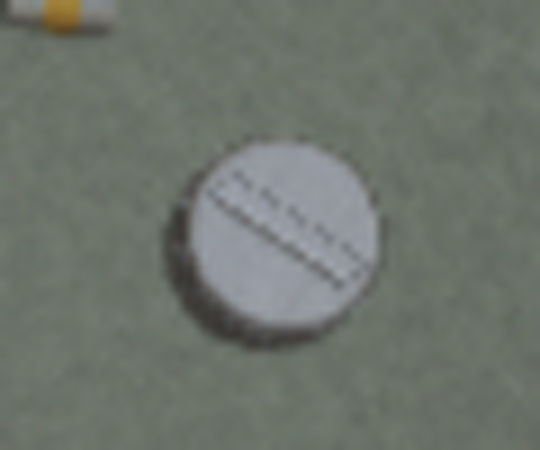

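View pics/c.png

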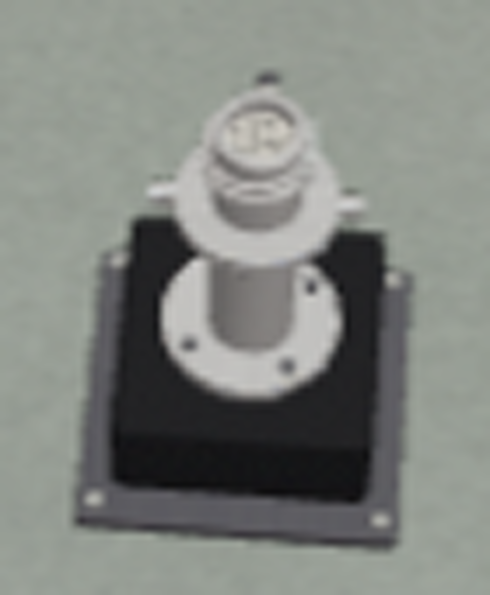

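```bash
python3 - <<'E'
from h import *
np.set_printoptions(precision=4,suppress=True)
o,s=shot('scene','s1');o,p=shot('top','t1')
c=np.array([(100,203),(380,62),(522,336),(237,483)])/6+[190,185]
P=np.array([atz(p,o,u,.01) for u in c]);print(P,P.mean(0))
for i in range(4):
  d=P[(i+1)%4]-P[i];print(np.hypot(*d[:2]),np.degrees(np.arctan2(d[1],d[0])))
c=np.array([(118,262),(394,278),(381,520),(93,498)])/7+[260,150]
P=np.array([atz(s,o,u,.01) for u in c]);print(P,P.mean(0))
for i in range(4):
  d=P[(i+1)%4]-P[i];print(np.hypot(*d[:2]),np.degrees(np.arctan2(d[1],d[0])))
d=atz(p,o,(340+362/9,190+275/9),.0375)-atz(p,o,(340+222/9,190+183/9),.0375);print('bar',np.hypot(*d[:2]),np.degrees(np.arctan2(d[1],d[0])))
o,w=shot('wrist','w1');print(np.array(w['T_tool_cam']))
E
```

```text
[[ 0.6132  0.1412  0.01  ]
 [ 0.6747  0.0238  0.01  ]
 [ 0.5571 -0.0372  0.01  ]
 [ 0.4955  0.0806  0.01  ]] [0.5851 0.0521 0.01  ]
0.13261418864117697 -62.36298290431876
0.1324655975757976 -152.5967874005149
0.13297099148353675 117.61400802882514
0.13241413621662895 27.248734968065737
[[ 0.4984  0.0795  0.01  ]
 [ 0.6149  0.1429  0.01  ]
 [ 0.677   0.0245  0.01  ]
 [ 0.559  -0.0367  0.01  ]] [0.5873 0.0525 0.01  ]
0.13270380845125868 28.54713233474277
0.13362533537336305 -62.34591350150808
0.13293129949135335 -152.55768680298013
0.13106591219570224 117.54798852146308
bar 0.04548598486521748 -124.35853651840317
[[ 0.0004 -0.9518 -0.3067  0.0779]
 [ 1.      0.0006 -0.0006 -0.0009]
 [ 0.0007 -0.3067  0.9518 -0.1674]
 [ 0.      0.      0.      1.    ]]
```

>>> step_arm(moves=[[1, 0, 0, 0.06, 0], [1, 0.01, -0.02, 0.06, 6], [1, 0.036, -0.055, 0.01, 6], [1, 0.036, -0.055, 0, 6], [1, 0.036, -0.055, 0, 6], [1, 0.036, -0.055, 0, 6], [1, 0.036, -0.055, 0, 6], [1, 0.036, -0.055, 0, 6], [1, 0.036, -0.055, 0, 6], [1, 0.036, -0.055, 0, 6], [1, 0.02, -0.03, 0, 1], [1, 0, 0, 0, 0]])

```text
t: 2.95
tool_pos: [0.5644, 0.091, 0.3398]
tool_rot: [-0.873, 3.007, 0.0]
contact_force: [-0.4, -0.0, 1.1]
opening: 0.0854
```

>>> step_arm(moves=[[1, 0.022, -0.039, -0.005, -2], [1, 0, 0, 0, 0]])

```text
t: 3.2
tool_pos: [0.5863, 0.0527, 0.3349]
tool_rot: [-0.821, 3.021, 0.002]
contact_force: [0.1, 0.7, -0.2]
opening: 0.0857
```

```bash
python3 - <<'E'
from h import *
np.set_printoptions(precision=4,suppress=True)
o,w=shot('wrist','w2');print(o['tool_pos'],o['tool_rot'])
t=np.array([.586,.052,0]);a=np.radians(27.6)
print(proj(w,o,[t+[0,0,.22],t+[0,0,.172],t+[.046*np.cos(a),.046*np.sin(a),.172],t+[-.046*np.cos(a),-.046*np.sin(a),.172]]))
for q in ['tube','tube_tab']: print(q,[(np.round(d['bbox']),round(d['p'],2)) for d in ctrl.spot_in(w,q)])
E
```

```text
[0.5863 0.0527 0.3349] [-0.8207  3.0213  0.0017]
[[279.8836 195.5352]
 [279.8193 181.3434]
 [277.4338 227.6954]
 [282.4193 130.8224]]
tube [(array([221.,  89., 374., 225.]), 0.98)]
tube_tab [(array([222.,  89., 372., 225.]), 0.65)]
```

View pics/w2.png

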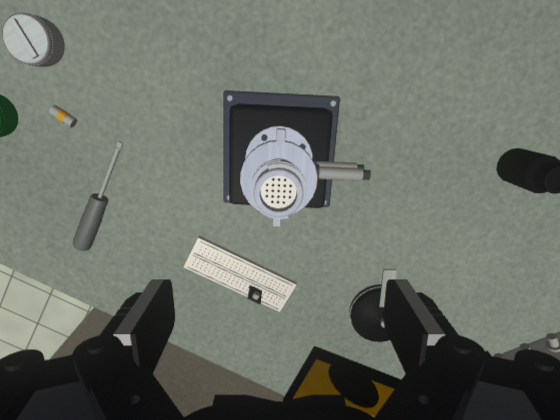

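```bash
python3 - <<'E'
from h import *
im=cv2.imread('pics/w2.png')
cv2.imwrite('pics/w2c.png',cv2.resize(im[115:240,220:340],None,fx=6,fy=6,interpolation=cv2.INTER_CUBIC)[:600+150])
E
```

```text
(no output)
```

View pics/w2c.png

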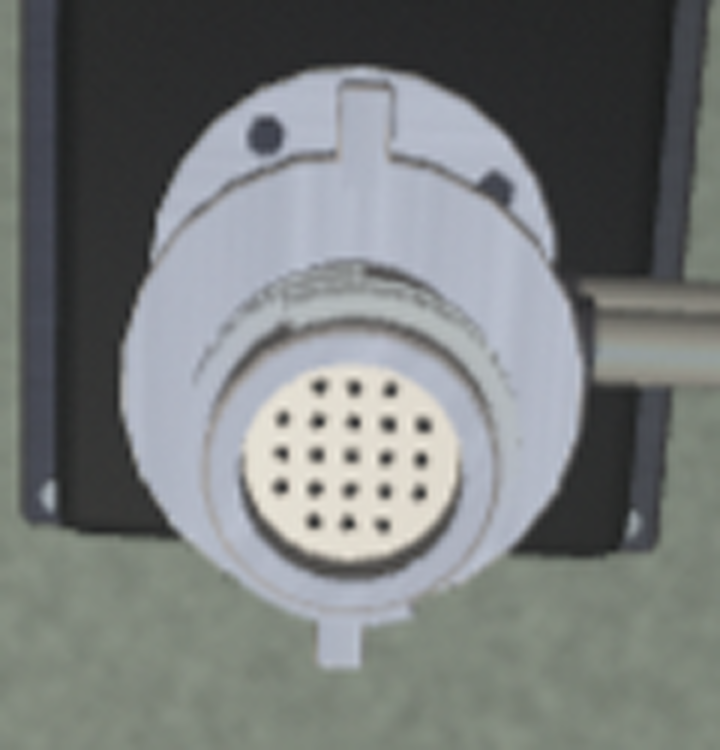

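```bash
python3 - <<'E'
from h import *
np.set_printoptions(precision=4,suppress=True)
w=ctrl.get_image('wrist');o=ctrl.get_obs()
f=lambda x,y:(220+(x+.5)/6-.5,115+(y+.5)/6-.5)
print('rim',atz(w,o,f(350.5,464),.22))
A=atz(w,o,f(339,668),.172);B=atz(w,o,f(366,82),.172);d=A-B
print('tab mid',(A+B)/2,np.hypot(*d[:2]),np.degrees(np.arctan2(d[1],d[0])))
c=[atz(w,o,u,.0) for u in [(230,98),(334,102)]];print(c)
# flange ellipse extents
L=atz(w,o,f(121,375),.172);R=atz(w,o,f(583,375),.172);print('fl',(L+R)/2,np.hypot(*(L-R)[:2]))
print('cap est',atz(w,o,(25,38),.0325))
E
```

```text
rim [0.5844 0.0517 0.22  ]
tab mid [0.5853 0.0522 0.172 ] 0.09289269769204486 28.037563517463553
[array([ 0.5592, -0.0379,  0.    ]), array([0.4937, 0.0827, 0.    ])]
fl [0.5836 0.0511 0.172 ] 0.07143273136877634
cap est [ 0.6199 -0.2738  0.0325]
```

>>> step_arm(moves=[[1, 0.006, -0.058, 0, 0], [1, 0.006, -0.058, 0, 0], [1, 0.006, -0.058, -0.01, 0], [1, 0.006, -0.058, -0.04, 0], [1, 0.006, -0.058, -0.04, 0], [1, 0.003, -0.03, -0.04, 0], [1, 0, 0, -0.03, 0], [1, 0, 0, 0, 0]])

```text
t: 4.4
tool_pos: [0.6182, -0.2505, 0.1861]
tool_rot: [-0.849, 3.0, -0.003]
contact_force: [-0.2, 0.8, 0.4]
opening: 0.0854
```

```bash
python3 - <<'E'
from h import *
np.set_printoptions(precision=4,suppress=True)
o,w=shot('wrist','w3');print(o['tool_pos'],o['tool_rot'],o['q'])
t=np.array([.619,-.273,0.0325])
print(proj(w,o,[t]))
for q in ['cap','cap_top']: print(q,[(np.round(d['bbox']),round(d['p'],2)) for d in ctrl.spot_in(w,q)])
E
```

```text
[ 0.6182 -0.2505  0.1861] [-0.8488  3.0004 -0.0034] [-0.5033  0.149   1.5451  0.0151  1.4294 -2.6275]
[[259.5116 170.4687]]
cap [(array([226., 129., 292., 197.]), 0.61), (array([146., 219., 210., 280.]), 0.58), (array([304.,  31., 373., 105.]), 0.56)]
cap_top [(array([229., 132., 290., 198.]), 0.95), (array([149., 215., 214., 281.]), 0.83), (array([303.,  34., 376., 108.]), 0.7)]
```

View pics/w3.png

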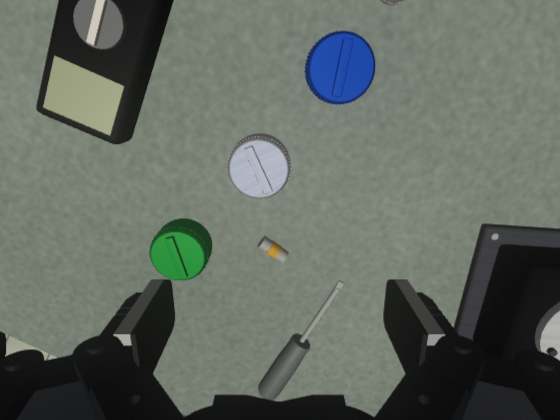

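```bash
python3 - <<'E'
from h import *
im=cv2.imread('pics/w3.png')
cv2.imwrite('pics/w3c.png',cv2.resize(im[120:210,210:310],None,fx=7,fy=7,interpolation=cv2.INTER_CUBIC))
E
```

```text
(no output)
```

View pics/w3c.png

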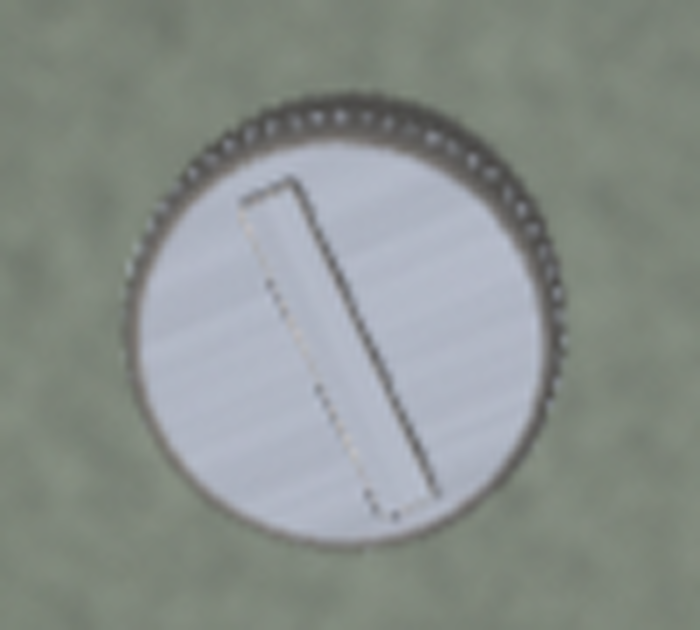

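```bash
python3 - <<'E'
from h import *
np.set_printoptions(precision=4,suppress=True)
o,w=shot('wrist','w4');print(o['tool_pos'],o['tool_rot'])
o2=dict(o);o2['tool_pos']=[.6182,-.2505,.1861];o2['tool_rot']=[-.8488,3.0004,-.0034]
f=lambda x,y:(210+(x+.5)/7-.5,120+(y+.5)/7-.5)
for oo in (o,o2):
  print(atz(w,oo,f(342.5,342),.0325))
  A=atz(w,oo,f(408,508),.0375);B=atz(w,oo,f(267,192),.0375);d=B-A
  print((A+B)/2,np.hypot(*d[:2]),np.degrees(np.arctan2(d[1],d[0])))
print(np.abs(cv2.imread('pics/w4.png').astype(int)-cv2.imread('pics/w3.png')).max())
E
```

```text
[ 0.6207 -0.2516  0.1916] [-0.848   2.9941 -0.0133]
[ 0.6229 -0.2762  0.0325]
[ 0.6232 -0.2761  0.0375] 0.04447163825655219 -125.56580083323256
[ 0.6179 -0.2747  0.0325]
[ 0.6183 -0.2747  0.0375] 0.04368399535459131 -125.58891010695201
179
```

>>> step_arm(moves=[[1, -0.001, -0.02, -0.03, -4], [1, 0, 0, 0, 0], [1, 0, 0, 0, 0], [1, 0, 0, 0, 0]])

```text
t: 5.1
tool_pos: [0.6246, -0.2712, 0.172]
tool_rot: [-0.746, 3.01, -0.03]
contact_force: [-0.6, 0.2, -0.5]
opening: 0.0852
```

```bash
python3 - <<'E'
from h import *
np.set_printoptions(precision=4,suppress=True)
for i in range(3):
  o,w=shot('wrist','w5%d'%i);print(o['tool_pos'],o['tool_rot'],o['dq'],o['q'])
im=w['color'][:,:,::-1]
cv2.imwrite('pics/w5c.png',cv2.resize(im[140:260,210:350],None,fx=5,fy=5,interpolation=cv2.INTER_CUBIC))
E
```

```text
[ 0.6246 -0.2712  0.172 ] [-0.746   3.0096 -0.0299] [ 0.0062 -0.015  -0.0204  0.0014  0.0009 -0.003 ] [-0.5253  0.1736  1.5417  0.0147  1.3835 -2.5844]
[ 0.6249 -0.2713  0.1725] [-0.7458  3.009  -0.0307] [-0.0037  0.0024  0.001  -0.0009 -0.0041  0.0013] [-0.5252  0.1734  1.5412  0.0148  1.3834 -2.5844]
[ 0.6247 -0.2714  0.1721] [-0.7455  3.0094 -0.0304] [-0.0048  0.0093  0.0071 -0.0026 -0.0019  0.0009] [-0.5254  0.1737  1.5415  0.0147  1.3832 -2.5843]
```

View pics/w5c.png

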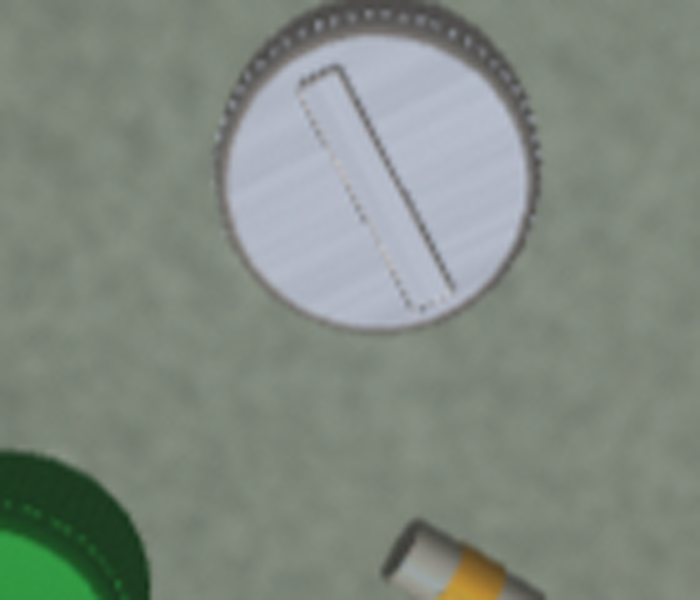

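```bash
cat >> h.py <<'E'
np.set_printoptions(precision=4,suppress=True)
def st(rv=None):
    o=ctrl.get_obs(); M=Ro.from_rotvec(o['tool_rot'] if rv is None else rv).as_matrix()
    y=np.degrees(np.arctan2(M[1,1],M[0,1])); a=np.arctan2(*o['tool_pos'][1::-1])
    tz=np.degrees(M[:2,2]); r=np.array([np.cos(a),np.sin(a)])
    if rv is None: print('t',round(o['t'],2),'pos',o['tool_pos'],'yawY',round(y,1),'q6',round(np.degrees(o['q'][5]),1),'F',o['contact_force'],'open',o['opening'])
    print('tilt xy deg',tz,'radial',tz@r,'tang',-tz[0]*r[1]+tz[1]*r[0])
    return o
E
python3 - <<'E'
from h import *
for v in ([-.67,-3.069,.003],[-.873,3.007,0],[-.8207,3.0213,.0017],[-.8488,3.0004,-.0034],[-.848,2.9941,-.0133]): st(v)
st()
E
```

```text
tilt xy deg [-0.0406 -0.1032] radial 0.003904289598457521 tang -0.11078140903240691
tilt xy deg [0.5739 0.1666] radial 0.4599274126936396 tang 0.38156346673753594
tilt xy deg [0.5813 0.2224] radial 0.4445197458872213 tang 0.43568030612877817
tilt xy deg [1.3262 0.2453] radial 1.118509799305604 tang 0.7536344480301264
tilt xy deg [ 1.7701 -0.0076] radial 1.6264262643249021 tang 0.6986181374431335
t 5.25 pos [ 0.6245 -0.2714  0.1716] yawY 117.8 q6 -148.1 F [ 0.1509  0.3704 -0.4091] open 0.08518066394027794
tilt xy deg [ 2.5132 -0.5096] radial 2.508007314935746 tang 0.5344127927153979
```

>>> step_arm(moves=[[1, 0, 0, 0.008, 0], [1, 0, 0, 0.008, 0], [1, 0, 0, 0.008, 0], [1, 0, 0, 0.008, 0]])

```text
t: 5.75
tool_pos: [0.6244, -0.2711, 0.2059]
tool_rot: [-0.746, 3.01, -0.03]
contact_force: [0.3, 0.5, -0.1]
opening: 0.0851
```

```bash
python3 -c "
from h import *
st()"
```

```text
t 5.75 pos [ 0.6244 -0.2711  0.2059] yawY 117.8 q6 -148.0 F [ 0.3301  0.4853 -0.0771] open 0.0851395391384183
tilt xy deg [ 2.5098 -0.5005] radial 2.501461517719117 tang 0.5404310608913907
```

>>> step_arm(moves=[[1, 0, 0, 0, 0], [1, 0, 0, 0, 0]])

```text
t: 6.0
tool_pos: [0.6248, -0.2714, 0.2072]
tool_rot: [-0.746, 3.009, -0.031]
contact_force: [0.4, 0.5, 0.1]
opening: 0.0851
```

```bash
python3 -c "
from h import *
st()"
```

```text
t 6.0 pos [ 0.6248 -0.2714  0.2072] yawY 117.8 q6 -148.0 F [0.3578 0.491  0.0675] open 0.08513666664611233
tilt xy deg [ 2.5992 -0.553 ] radial 2.6043069765864977 tang 0.5283690160817737
```

>>> step_arm(moves=[[1, 0, 0, 0.04, 0], [1, 0, 0, 0.04, 0], [1, 0, 0, 0, 0], [1, 0, 0, 0, 0]])

```text
t: 6.5
tool_pos: [0.6232, -0.2706, 0.2849]
tool_rot: [-0.747, 3.013, -0.024]
contact_force: [0.5, 0.2, -0.9]
opening: 0.0853
```

```bash
python3 -c "
from h import *
st()"
```

```text
t 6.5 pos [ 0.6232 -0.2706  0.2849] yawY 117.8 q6 -147.9 F [ 0.4575  0.1669 -0.9071] open 0.08534093520753713
tilt xy deg [ 2.2699 -0.363 ] radial 2.2266678459579943 tang 0.5709703665874595
```

>>> step_arm(moves=[[1, 0, 0, 0.06, 0], [1, 0, 0, 0, 0], [1, 0, 0, 0.06, 0], [1, 0, 0, 0, 0], [1, 0, 0, 0, 0]])

```text
t: 7.12
tool_pos: [0.6193, -0.2684, 0.3865]
tool_rot: [-0.75, 3.032, 0.003]
contact_force: [-0.9, 0.1, -1.6]
opening: 0.0858
```

```bash
python3 -c "
from h import *
st()"
```

```text
t 7.12 pos [ 0.6193 -0.2684  0.3865] yawY 117.8 q6 -147.8 F [-0.9225  0.1203 -1.5867] open 0.08583415023156894
tilt xy deg [1.0008 0.3722] radial 0.7702136384422394 tang 0.739462408906441
```

>>> step_arm(moves=[[1, 0, 0, -0.02, 0], [1, 0, 0, -0.02, 0], [1, 0, 0, -0.02, 0], [1, 0, 0, -0.02, 0], [1, 0, 0, -0.02, 0], [1, 0, 0, -0.02, 0], [1, 0, 0, -0.01, 0], [1, 0, 0, -0.005, 0]])

```text
t: 8.12
tool_pos: [0.6181, -0.2678, 0.2391]
tool_rot: [-0.751, 3.035, 0.009]
contact_force: [-0.6, -0.3, 0.1]
opening: 0.0852
```

```bash
python3 -c "
from h import *
st()"
```

```text
t 8.12 pos [ 0.6181 -0.2678  0.2391] yawY 117.8 q6 -148.0 F [-0.5539 -0.2531  0.1205] open 0.08517705077649745
tilt xy deg [0.7387 0.5223] radial 0.4702173110823658 tang 0.7729619847764045
```

>>> step_arm(moves=[[1, 0.024, 0.055, 0.05, 0], [1, 0, 0, 0, 0], [1, 0, 0, 0, 0]])

```text
t: 8.5
tool_pos: [0.638, -0.2232, 0.2802]
tool_rot: [-0.75, 3.035, 0.008]
contact_force: [0.5, 0.7, -0.3]
opening: 0.0854
```

```bash
python3 -c "
from h import *
st()"
```

```text
t 8.5 pos [ 0.638  -0.2232  0.2802] yawY 117.7 q6 -143.7 F [ 0.5427  0.6681 -0.2526] open 0.08540754089734308
tilt xy deg [0.768 0.493] radial 0.5621020751243405 tang 0.7189956427642246
```

>>> step_arm(moves=[[1, -0.003, -0.007, -0.018, -1], [1, -0.003, -0.007, -0.018, -1], [1, -0.003, -0.007, -0.018, -1], [1, -0.003, -0.007, -0.018, -1], [1, -0.003, -0.007, -0.018, 0], [1, -0.003, -0.007, -0.018, 0], [1, -0.002, -0.006, -0.01, 0], [1, 0, 0, -0.005, 0], [1, 0, 0, 0, 0]])

```text
t: 9.62
tool_pos: [0.6134, -0.2761, 0.1438]
tool_rot: [-0.631, 3.067, 0.013]
contact_force: [-0.4, -0.2, 0.4]
opening: 0.0851
```

```bash
python3 - <<'E'
from h import *
st()
o,w=shot('wrist','w6')
im=w['color'][:,:,::-1]; print(proj(w,o,[[.6181,-.2747,.0325]]))
cv2.imwrite('pics/w6c.png',cv2.resize(im[140:260,210:350],None,fx=5,fy=5,interpolation=cv2.INTER_CUBIC))
E
```

```text
t 9.62 pos [ 0.6134 -0.2761  0.1438] yawY 113.3 q6 -144.3 F [-0.3526 -0.2374  0.3886] open 0.08514460496798963
tilt xy deg [0.4603 0.5968] radial 0.17475348058365386 tang 0.7330988054644737
[[278.6018 203.1254]]
```

View pics/w6c.png

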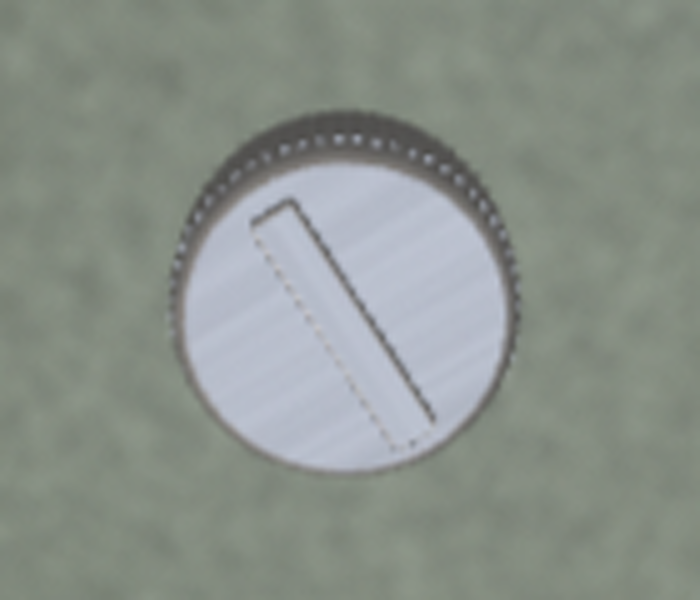

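>>> step_arm(moves=[[1, 0.002, 0.001, -0.018, 0], [1, 0.002, 0, -0.018, 0], [1, 0.001, 0, -0.018, 0], [1, 0, 0, -0.018, 0], [1, 0, 0, -0.018, 0], [1, 0, 0, -0.016, 0], [1, 0, 0, -0.008, 0], [1, 0, 0, 0, 0]])

```text
t: 10.68
tool_pos: [0.6186, -0.274, 0.0218]
tool_rot: [-0.633, 3.067, 0.013]
contact_force: [-0.9, -0.3, 0.3]
opening: 0.0855
```

```bash
python3 - <<'E'
from h import *
st()
o,w=shot('wrist','w7')
A=[210+272/5,140+213/5];B=[210+414/5,140+434/5]
o2=dict(o);o2['tool_pos']=[.6134,-.2761,.1438];o2['tool_rot']=[-.631,3.067,.013]
d=atz(w,o2,A,.0375)-atz(w,o2,B,.0375);print(np.degrees(np.arctan2(d[1],d[0])))
E
```

```text
t 10.68 pos [ 0.6186 -0.274   0.0218] yawY 113.3 q6 -144.1 F [-0.8887 -0.2779  0.3267] open 0.08554919084798751
tilt xy deg [0.4631 0.5951] radial 0.18239058350591542 tang 0.7317256819977644
-125.23525761797602
```

View pics/w7.png

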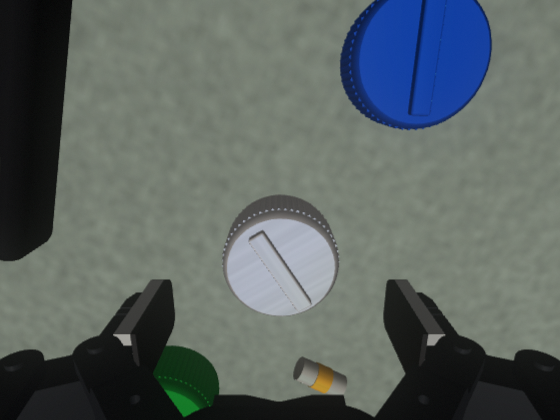

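>>> step_arm(moves=[[1, 0, 0, -0.009, 0], [1, 0, -0.0005, -0.006, 0], [1, 0, 0, -0.003, 0], [1, 0, 0, 0, 0]])

```text
t: 11.22
tool_pos: [0.6203, -0.2756, 0.0054]
tool_rot: [-0.632, 3.064, 0.009]
contact_force: [0.2, 0.5, -0.8]
opening: 0.0854
```

>>> step_arm(moves=[[0.75, 0, 0, 0, 0], [0.6, 0, 0, 0, 0], [0.5, 0, 0, 0, 0], [0.4, 0, 0, 0, 0], [0.4, 0, 0, 0, 0], [0.4, 0, 0, 0, 0]], newtons=60)

```text
t: 11.98
tool_pos: [0.6217, -0.2762, 0.0077]
tool_rot: [-0.632, 3.061, 0.005]
contact_force: [0.3, -0.1, 1.9]
opening: 0.0339
```

```bash
python3 - <<'E'
from h import *
st()
o,w=shot('wrist','w8')
E
```

```text
t 11.97 pos [ 0.6217 -0.2762  0.0077] yawY 113.3 q6 -144.2 F [ 0.2669 -0.1228  1.9034] open 0.03393861174594025
tilt xy deg [0.8714 0.3634] radial 0.64875023797356 tang 0.6859589750823266
```

View pics/w8.png

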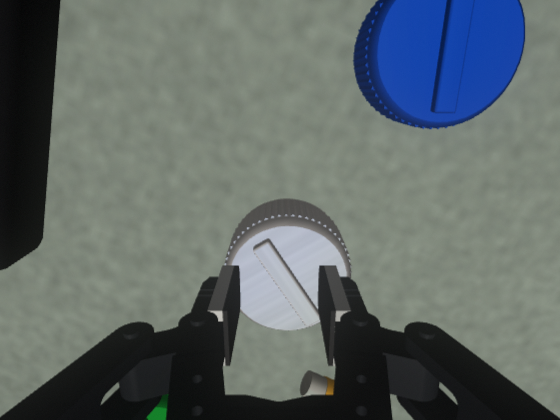

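```bash
python3 - <<'E'
from h import *
o=st()
o,s=shot('scene','s9'); o,t=shot('top','t9')
c=np.array(o['tool_pos']); print(proj(s,o,[c,c+[0,0,.03],[.6181,-.2747,.0325]]),proj(t,o,[c,c+[0,0,.03],[.6181,-.2747,.0325]]))
cv2.imwrite('pics/s9c.png',cv2.resize(s['color'][230:350,190:330,::-1],None,fx=5,fy=5,interpolation=cv2.INTER_CUBIC))
cv2.imwrite('pics/t9c.png',cv2.resize(t['color'][150:270,310:450,::-1],None,fx=5,fy=5,interpolation=cv2.INTER_CUBIC))
E
```

```text
t 12.03 pos [ 0.6217 -0.2762  0.0077] yawY 113.3 q6 -144.2 F [0.1056 0.1798 0.8969] open 0.034316312278865634
tilt xy deg [0.8693 0.3637] radial 0.6467533962688844 tang 0.6852723434674362
[[247.4417 290.2156]
 [246.8768 286.3832]
 [246.2545 286.0178]] [[371.0777 216.1609]
 [373.5342 213.8958]
 [372.542  215.7163]]
```

View pics/s9c.png

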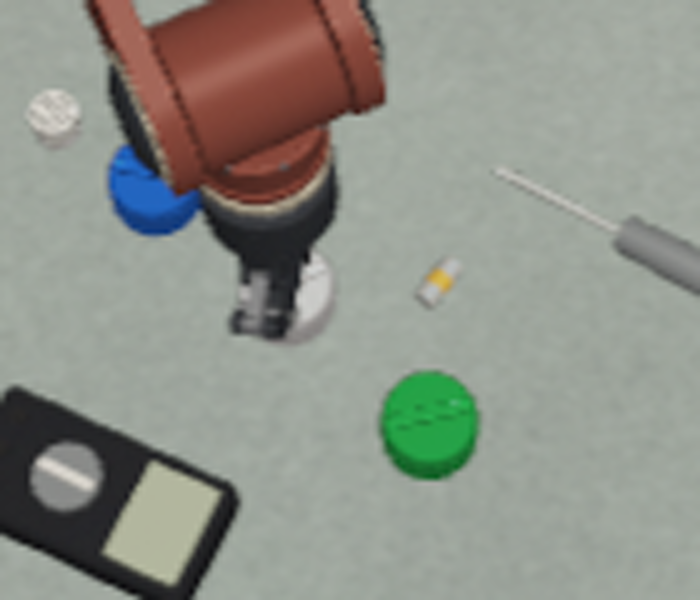

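View pics/t9c.png

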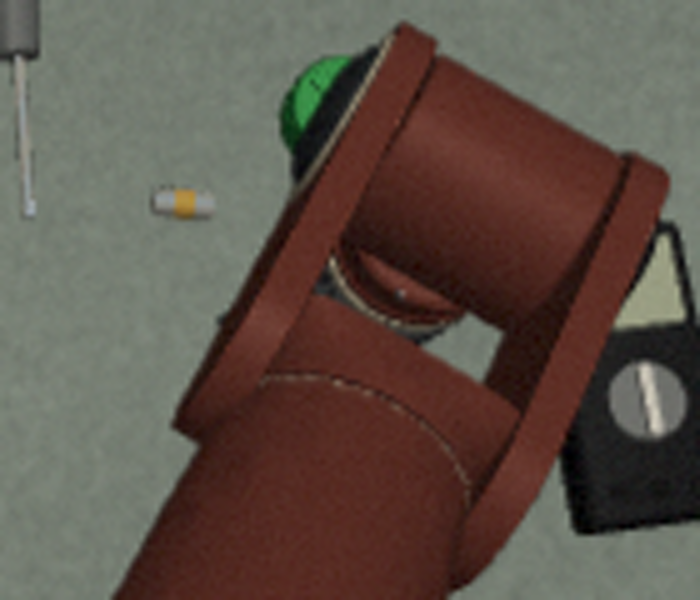

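>>> step_arm(moves=[[1, -0.002, 0.001, 0.004, 0], [1, 0, 0, 0, 0], [1, 0, 0, 0, 0], [1, 0, 0, 0, 0], [1, 0, 0, 0, 0]])

```text
t: 12.75
tool_pos: [0.619, -0.2748, 0.0112]
tool_rot: [-0.632, 3.062, 0.006]
contact_force: [-0.8, -0.6, 0.5]
opening: 0.0853
```

```bash
python3 - <<'E'
from h import *
st()
o,w=shot('wrist','w10'); print(proj(w,o,[[.6181,-.2747,.0325]]))
im=w['color'][:,:,::-1]
cv2.imwrite('pics/w10c.png',cv2.resize(im[180:330,190:370],None,fx=4,fy=4,interpolation=cv2.INTER_CUBIC))
E
```

```text
t 12.75 pos [ 0.619  -0.2748  0.0112] yawY 113.3 q6 -144.2 F [-0.822  -0.5752  0.4991] open 0.08531143132555725
tilt xy deg [0.7962 0.4062] radial 0.5628551534137752 tang 0.6943823510710849
[[282.4454 278.59  ]]
```

View pics/w10c.png

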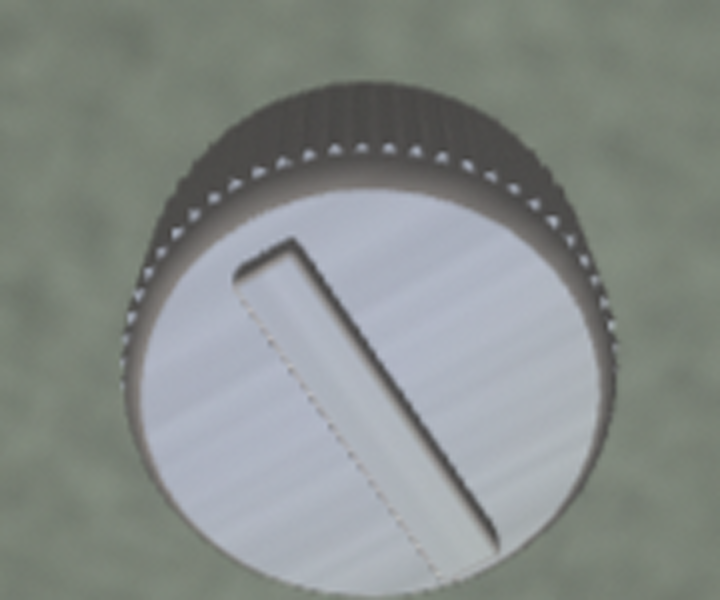

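View pics/w10.png

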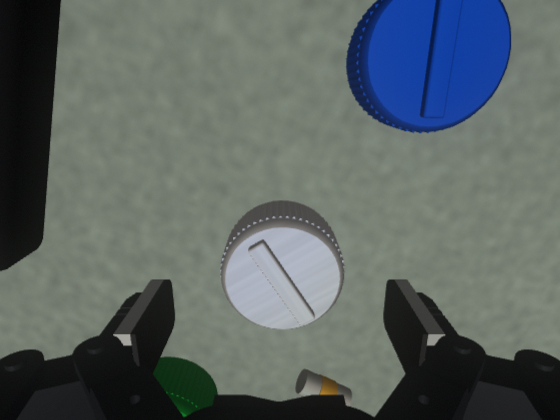

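>>> step_arm(moves=[[1, -0.001, 0, -0.008, 0], [1, 0, 0, -0.006, 0], [1, 0, 0, -0.004, 0], [1, 0, 0, -0.003, 0], [1, 0, 0, 0, 0]])

```text
t: 13.42
tool_pos: [0.6173, -0.2745, -0.0123]
tool_rot: [-0.632, 3.063, 0.008]
contact_force: [0.4, 0.2, -0.5]
opening: 0.0858
```

```bash
python3 - <<'E'
from h import *
st()
E
```

```text
t 13.43 pos [ 0.6173 -0.2745 -0.0123] yawY 113.3 q6 -144.3 F [ 0.4277  0.1684 -0.4711] open 0.08581480151307293
tilt xy deg [0.7181 0.4502] radial 0.4731748566635736 tang 0.7031167220591156
```

>>> step_arm(moves=[[1, 0, 0, -0.004, 0], [1, 0, 0, -0.003, 0], [1, 0.0005, 0, 0, 0]])

```text
t: 13.8
tool_pos: [0.618, -0.2747, -0.0195]
tool_rot: [-0.632, 3.063, 0.007]
contact_force: [0.3, 0.0, 0.1]
opening: 0.0856
```

```bash
python3 - <<'E'
from h import *
st()
o,w=shot('wrist','w11')
E
```

```text
t 13.8 pos [ 0.618  -0.2747 -0.0195] yawY 113.3 q6 -144.3 F [0.2962 0.0051 0.1324] open 0.08561909622017205
tilt xy deg [0.7477 0.4346] radial 0.5067725918462 tang 0.7008312851137509
```

View pics/w11.png

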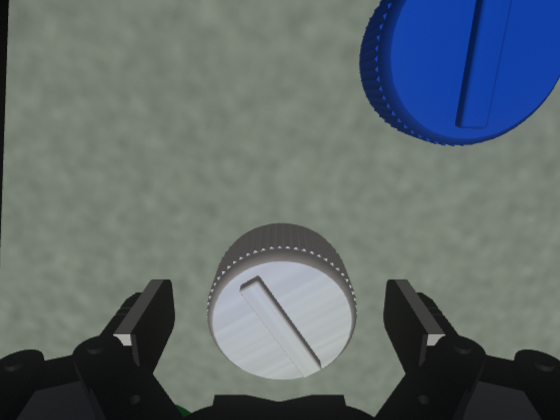

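>>> step_arm(moves=[[1, 0, 0, -0.003, 0], [0.8, 0, 0, 0, 0], [0.7, 0, 0, 0, 0], [0.6, 0, 0, 0, 0], [0.5, 0, 0, 0, 0], [0.4, 0, 0, 0, 0], [0.4, 0, 0, 0, 0]], newtons=60)

```text
t: 14.72
tool_pos: [0.6189, -0.275, -0.0216]
tool_rot: [-0.632, 3.061, 0.006]
contact_force: [-0.4, -0.2, 0.5]
opening: 0.0555
```

```bash
python3 - <<'E'
from h import *
st()
o,w=shot('wrist','w12')
E
```

```text
t 14.72 pos [ 0.6189 -0.275  -0.0216] yawY 113.3 q6 -144.3 F [-0.3624 -0.2066  0.5086] open 0.055470175565026834
tilt xy deg [0.8426 0.3871] radial 0.612831065041979 tang 0.6959258541448705
```

View pics/w12.png

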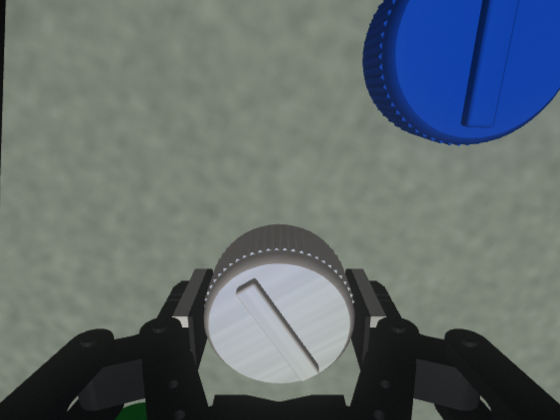

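>>> step_arm(moves=[[0.4, 0, 0, 0.005, 0], [0.4, 0, 0, 0.01, 0], [0.4, 0, 0, 0.018, 0], [0.4, 0, 0, 0.02, 0], [0.4, 0, 0, 0.02, 0], [0.4, 0, 0, 0.02, 0], [0.4, 0, 0, 0.02, 0], [0.4, 0, 0, 0.02, 0], [0.4, 0, 0, 0.02, 0], [0.4, 0, 0, 0.02, 0], [0.4, 0, 0, 0.02, 0], [0.4, 0, 0, 0.02, 0], [0.4, 0, 0, 0.02, 0], [0.4, 0, 0, 0.018, 0], [0.4, 0, 0, 0.01, 0], [0.4, 0, 0, 0.005, 0], [0.4, 0, 0, 0, 0]])

```text
t: 16.9
tool_pos: [0.6187, -0.275, 0.2652]
tool_rot: [-0.631, 3.059, 0.003]
contact_force: [0.6, 0.6, -1.7]
opening: 0.0554
```

```bash
python3 - <<'E'
from h import *
st()
o,w=shot('wrist','w13')
E
```

```text
t 16.9 pos [ 0.6187 -0.275   0.2652] yawY 113.3 q6 -143.9 F [ 0.5993  0.6474 -1.6665] open 0.05537547473931246
tilt xy deg [0.9725 0.3018] radial 0.7661460042450723 tang 0.6707976761317772
```

View pics/w13.png

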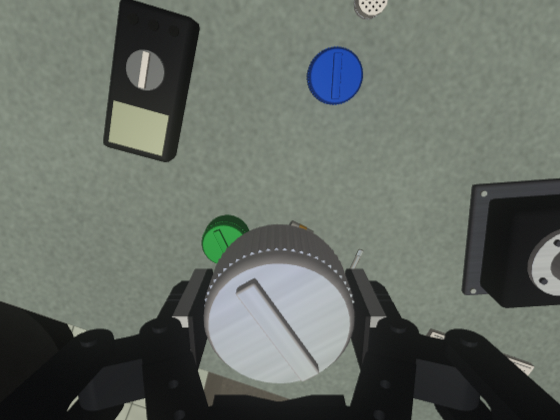

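>>> step_arm(moves=[[0.4, -0.001, 0.01, 0, 0], [0.4, -0.002, 0.018, 0, 1], [0.4, -0.002, 0.02, 0, 1], [0.4, -0.002, 0.02, 0, 1], [0.4, -0.002, 0.02, 0, 1], [0.4, -0.002, 0.02, 0, 1], [0.4, -0.002, 0.02, 0, 1], [0.4, -0.002, 0.02, 0, 1], [0.4, -0.002, 0.02, 0, 1], [0.4, -0.002, 0.02, 0, 1], [0.4, -0.002, 0.02, 0, 1], [0.4, -0.002, 0.02, 0, 1], [0.4, -0.002, 0.02, 0, 1], [0.4, -0.002, 0.02, 0, 1], [0.4, -0.002, 0.018, 0, 1], [0.4, -0.002, 0.012, 0, 1], [0.4, -0.001, 0.008, 0, 0], [0.4, 0, 0.004, 0, 0], [0.4, 0, 0, 0, 0]])

```text
t: 19.32
tool_pos: [0.5829, 0.0591, 0.2623]
tool_rot: [-1.057, 2.943, 0.011]
contact_force: [-0.6, 0.5, -1.4]
opening: 0.0552
```

```bash
python3 - <<'E'
from h import *
st()
o,w=shot('wrist','w14');o,s=shot('scene','s14')
cv2.imwrite('pics/s14c.png',cv2.resize(s['color'][130:235,240:350,::-1],None,fx=5,fy=5,interpolation=cv2.INTER_CUBIC))
E
```

```text
t 19.32 pos [0.5829 0.0591 0.2623] yawY 129.5 q6 -131.4 F [-0.6406  0.5132 -1.3766] open 0.055192253817896796
tilt xy deg [0.6264 0.6547] radial 0.6892041223253706 tang 0.5881956043766432
```

View pics/w14.png

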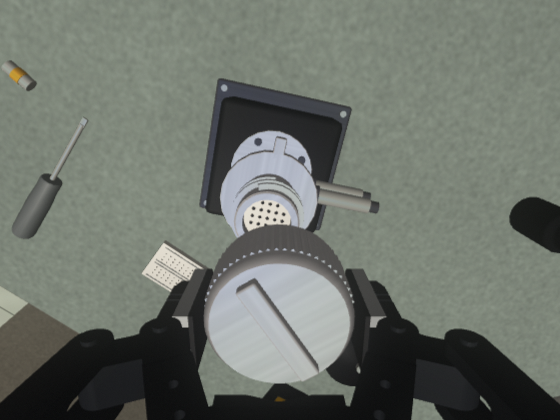

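View pics/s14c.png

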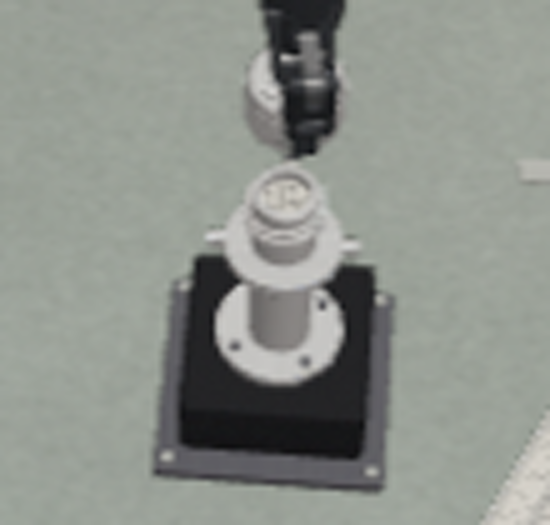

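>>> step_arm(moves=[[0.4, 0.003, -0.007, 0, -1], [0.4, 0, 0, 0, 0], [0.4, 0, 0, 0, 0]])

```text
t: 19.8
tool_pos: [0.5864, 0.0501, 0.2622]
tool_rot: [-1.027, 2.954, 0.01]
contact_force: [0.4, 0.8, -0.8]
opening: 0.0554
```

```bash
python3 - <<'E'
from h import *
st()
o,w=shot('wrist','w15');o=ctrl.get_obs()
print(proj(w,o,[[.5847,.0518,.22]]))
M=Ro.from_rotvec(o['tool_rot']).as_matrix()
im=w['color'][:,:,::-1]
cv2.imwrite('pics/w15c.png',cv2.resize(im[120:260,200:360],None,fx=5,fy=5,interpolation=cv2.INTER_CUBIC)[:600])
cv2.imwrite('pics/w15d.png',cv2.resize(im[210:400,190:370],None,fx=3,fy=3,interpolation=cv2.INTER_CUBIC)[:600])
E
```

```text
t 19.8 pos [0.5864 0.0501 0.2622] yawY 128.3 q6 -131.0 F [ 0.368   0.7739 -0.8208] open 0.055414590809298794
tilt xy deg [0.6333 0.624 ] radial 0.6841611197648351 tang 0.5678190517071896
[[284.245  228.4955]]
```

View pics/w15c.png

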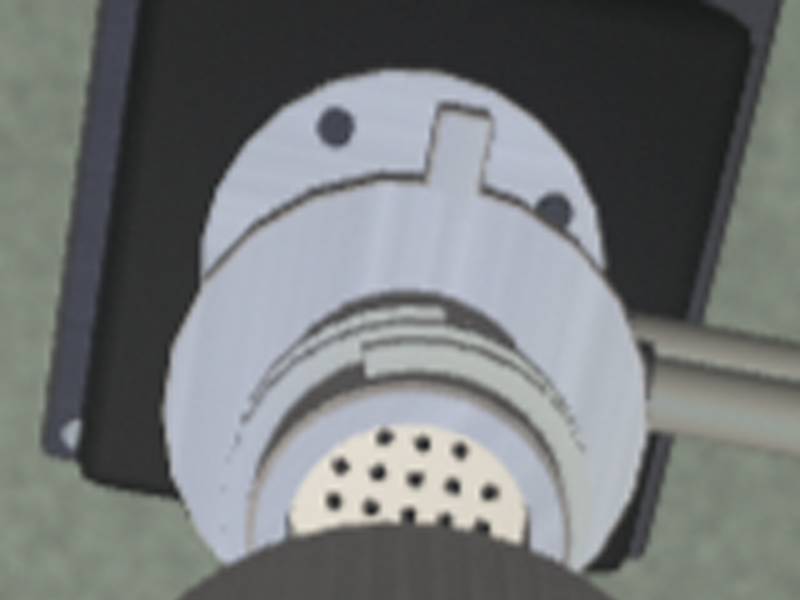

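View pics/w15d.png

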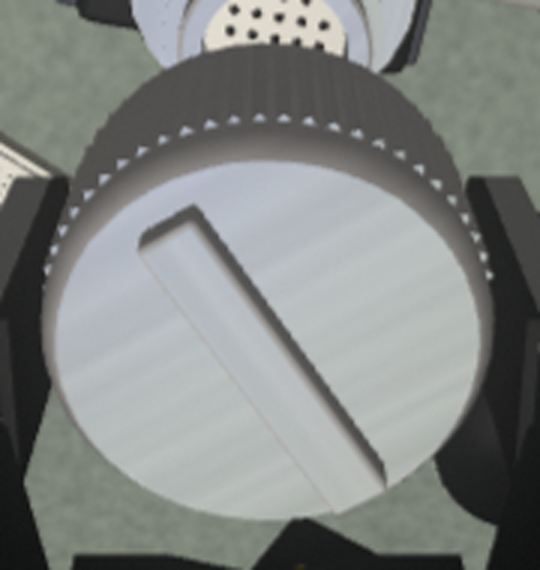

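```bash
python3 - <<'E'
from h import *
from scipy.optimize import least_squares
w=ctrl.get_image('wrist');o=ctrl.get_obs()
print(o['tool_pos'])
a=np.linspace(0,2*np.pi,200)
def ext(x,y,z,r):
    P=proj(w,o,np.c_[x+r*np.cos(a),y+r*np.sin(a),a*0+z]);return P[:,0].min(),P[:,0].max(),P[:,1].min(),P[:,1].max()
# rim
obs=np.array([200+246/5,200+571/5,120+383/5])
s=least_squares(lambda p:np.array(ext(p[0],p[1],.22,.02)[:3])-obs,[.585,.052]);print('rim',s.x,s.fun)
zt=o['tool_pos'][2]+.0541
obs2=np.array([190+55/3,190+480/3,210+160/3,210+520/3])
s=least_squares(lambda p:np.array(ext(p[0],p[1],zt,p[2]))-obs2,[.585,.052,.026]);print('cap top',s.x,s.fun)
c=atz(w,o,(190+167/3,210+228/3),zt+.005);d=atz(w,o,(190+360/3,210+498/3),zt+.005)-c;print('bar',np.degrees(np.arctan2(d[1],d[0]))%180,np.hypot(*d[:2]))
E
```

```text
[0.5863 0.0502 0.2622]
rim [0.5854 0.0505] [-0.1605  0.1605  0.0093]
cap top [0.5874 0.0498 0.0257] [ 0.0119 -0.0119 -0.0132  0.0149]
bar 69.3564932413076 0.04360123816556862
```

>>> step_arm(moves=[[0.4, -0.001, 0.001, -0.004, 0], [0.4, 0, 0, -0.008, 0], [0.4, 0, 0, -0.01, 0], [0.4, 0, 0, -0.01, 0], [0.4, 0, 0, -0.01, 0], [0.4, 0, 0, -0.006, 0], [0.4, 0, 0, -0.002, 0], [0.4, 0, 0, 0, 0]])

```text
t: 20.9
tool_pos: [0.5844, 0.0517, 0.2072]
tool_rot: [-1.028, 2.956, 0.012]
contact_force: [0.5, 0.3, -1.5]
opening: 0.0554
```

```bash
python3 - <<'E'
from h import *
st()
E
```

```text
t 20.9 pos [0.5844 0.0517 0.2072] yawY 128.4 q6 -131.0 F [ 0.4837  0.2648 -1.452 ] open 0.055403703614802756
tilt xy deg [0.4972 0.6328] radial 0.5510159173162756 tang 0.5865884097049593
```

>>> step_arm(moves=[[0.4, 0.001, 0, -0.004, 0], [0.4, 0, 0, -0.004, 0], [0.4, 0, 0, -0.003, 0], [0.4, 0, 0, -0.001, 0], [0.4, 0, 0, 0, 0]])

```text
t: 21.52
tool_pos: [0.586, 0.0516, 0.1954]
tool_rot: [-1.028, 2.954, 0.011]
contact_force: [0.4, 0.9, -0.9]
opening: 0.0554
```

```bash
python3 - <<'E'
from h import *
st()
E
```

```text
t 21.52 pos [0.586  0.0516 0.1954] yawY 128.4 q6 -131.0 F [ 0.421   0.8897 -0.9102] open 0.05541808843257425
tilt xy deg [0.6017 0.6268] radial 0.6544112614507167 tang 0.5715517254108099
```

>>> step_arm(moves=[[0.4, -0.0005, 0, -0.003, 0], [0.4, 0, 0, -0.003, 0], [0.4, 0, 0, -0.002, 0], [0.4, 0, 0, 0, 0]])

```text
t: 22.02
tool_pos: [0.5854, 0.0516, 0.1869]
tool_rot: [-1.028, 2.954, 0.011]
contact_force: [-0.2, 0.3, -0.5]
opening: 0.0554
```

```bash
python3 - <<'E'
from h import *
st()
E
```

```text
t 22.02 pos [0.5854 0.0516 0.1869] yawY 128.4 q6 -131.0 F [-0.2062  0.3125 -0.5332] open 0.0553668654563935
tilt xy deg [0.6007 0.6245] radial 0.6532286989408425 tang 0.5693184005543567
```

>>> step_arm(moves=[[0.4, 0, 0, -0.002, 0], [0.4, 0, 0, -0.002, 0], [0.4, 0, 0, 0, 0]])

```text
t: 22.4
tool_pos: [0.5855, 0.0516, 0.1827]
tool_rot: [-1.028, 2.954, 0.011]
contact_force: [-0.3, -0.9, -1.2]
opening: 0.0553
```

```bash
python3 - <<'E'
from h import *
st()
E
```

```text
t 22.4 pos [0.5855 0.0516 0.1827] yawY 128.4 q6 -131.0 F [-0.2712 -0.9081 -1.2108] open 0.05530333164957399
tilt xy deg [0.6094 0.6257] radial 0.6619886642403096 tang 0.5698174638127684
```

>>> step_arm(moves=[[0.4, 0, 0, -0.001, 0], [0.4, 0, 0, -0.001, 0]])

```text
t: 22.65
tool_pos: [0.5857, 0.0516, 0.1814]
tool_rot: [-1.028, 2.954, 0.01]
contact_force: [-1.3, 0.1, 3.5]
opening: 0.0557
```

>>> step_arm(moves=[[0.4, 0, 0, -0.001, 0], [0.4, 0, 0, -0.001, 0]])

```text
t: 22.9
tool_pos: [0.5858, 0.0516, 0.1813]
tool_rot: [-1.028, 2.953, 0.01]
contact_force: [-3.9, 0.3, 5.7]
opening: 0.0554
```

>>> step_arm(moves=[[0.4, 0, 0, -0.0005, -6], [0.4, 0, 0, -0.0005, -6], [0.4, 0, 0, -0.0005, -6], [0.4, 0, 0, -0.0005, -6]])

```text
t: 23.4
tool_pos: [0.5856, 0.0503, 0.1802]
tool_rot: [-0.371, 3.105, 0.0]
contact_force: [-2.3, -1.1, 3.2]
opening: 0.0559
```

```bash
python3 - <<'E'
from h import *
o=st();print(o['wrist_torque'])
E
```

```text
t 23.4 pos [0.5856 0.0503 0.1802] yawY 103.6 q6 -106.1 F [-2.3173 -1.1365  3.1548] open 0.05586397052555968
tilt xy deg [0.8057 0.1138] radial 0.8125210003011484 tang 0.04445766152077815
[-0.0324  0.4538  0.1053]
```

>>> step_arm(moves=[[0.4, 0, 0, -0.0006, -8], [0.4, 0, 0, -0.0006, -8], [0.4, 0, 0, -0.0006, -8], [0.4, 0, 0, -0.0006, -8], [0.4, 0, 0, -0.0006, -8]])

```text
t: 24.02
tool_pos: [0.5854, 0.0504, 0.178]
tool_rot: [0.748, 3.037, -0.007]
contact_force: [-1.8, -0.5, 2.0]
opening: 0.0555
```

```bash
python3 - <<'E'
from h import *
o=st();print(o['wrist_torque'])
o,w=shot('wrist','w16')
E
```

```text
t 24.02 pos [0.5854 0.0504 0.178 ] yawY 62.3 q6 -64.4 F [-1.8426 -0.4836  1.9962] open 0.0555260732728089
tilt xy deg [ 0.6907 -0.4312] radial 0.6511960503703652 tang -0.4888713703577358
[0.0317 0.4111 0.0243]
```

View pics/w16.png

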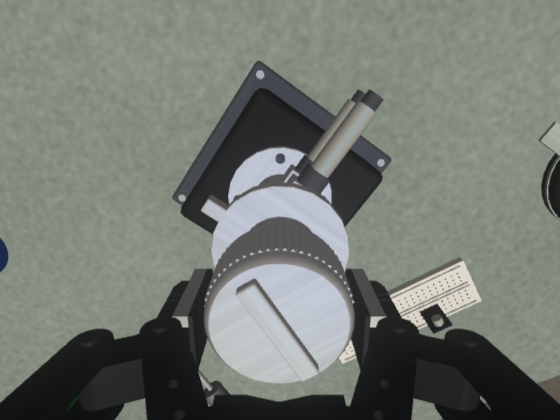

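>>> step_arm(moves=[[0.4, 0, 0, -0.0006, -8], [0.4, 0, 0, -0.0006, -8], [0.4, 0, 0, -0.0006, -8], [0.4, 0, 0, -0.0006, -8], [0.4, 0, 0, -0.0006, -8], [0.4, 0, 0, -0.0006, -8], [0.4, 0, 0, -0.0006, -8]])

```text
t: 24.95
tool_pos: [0.5855, 0.0506, 0.1752]
tool_rot: [2.111, 2.312, -0.016]
contact_force: [-1.9, 0.3, 3.9]
opening: 0.0554
```

```bash
python3 - <<'E'
from h import *
o=st();print(o['wrist_torque'])
E
```

```text
t 24.95 pos [0.5855 0.0506 0.1752] yawY 5.2 q6 -7.0 F [-1.9458  0.3227  3.8874] open 0.055373822770105434
tilt xy deg [ 0.0697 -0.8359] radial -0.002532388131281939 tang -0.838812001507253
[-0.1027  0.3529  0.0243]
```

>>> step_arm(moves=[[0.4, 0, 0, -0.0006, -8], [0.4, 0, 0, -0.0006, -8], [0.4, 0, 0, -0.0006, -8], [0.4, 0, 0, -0.0006, -8], [0.4, 0, 0, -0.0006, -8], [0.4, 0, 0, -0.0006, -8], [0.4, 0, 0, -0.0006, -8], [0.4, 0, 0, -0.0006, -8], [0.4, 0, 0, -0.0006, -8]])

```text
t: 26.08
tool_pos: [0.5861, 0.0503, 0.1716]
tool_rot: [3.08, 0.598, -0.021]
contact_force: [-2.5, -0.2, 2.2]
opening: 0.0552
```

```bash
python3 - <<'E'
from h import *
o=st();print(o['wrist_torque'])
o,w=shot('wrist','w17')
E
```

```text
t 26.07 pos [0.5861 0.0503 0.1716] yawY -68.0 q6 66.0 F [-2.451  -0.1565  2.1904] open 0.05517430603453542
tilt xy deg [-0.706  -0.3886] radial -0.7366739174370653 tang -0.3267957680173206
[-0.0054  0.3683  0.026 ]
```

View pics/w17.png

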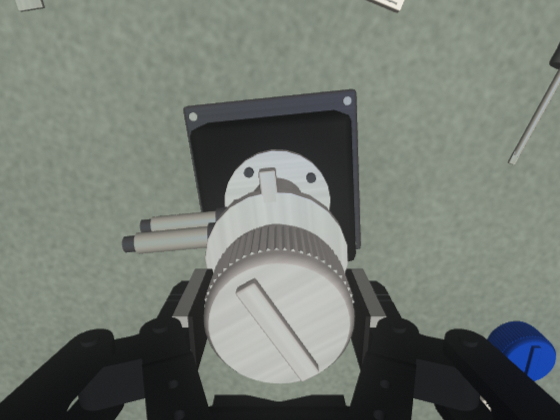

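>>> step_arm(moves=[[0.4, 0, 0, -0.0005, -6], [0.4, 0, 0, -0.0005, -6], [0.4, 0, 0, -0.0004, -4]])

```text
t: 26.5
tool_pos: [0.5864, 0.0503, 0.1708]
tool_rot: [3.135, 0.163, -0.021]
contact_force: [-1.6, -0.5, 2.5]
opening: 0.056
```

```bash
python3 - <<'E'
from h import *
o=st();print(o['wrist_torque'])
E
```

```text
t 26.5 pos [0.5864 0.0503 0.1708] yawY -84.1 q6 81.9 F [-1.6342 -0.5371  2.4993] open 0.05597411440853155
tilt xy deg [-0.7438 -0.1832] radial -0.7567626519874625 tang -0.11892476771482612
[-0.0031  0.4111  0.0484]
```

>>> step_arm(moves=[[0.4, 0, 0, -0.0003, -3], [0.4, 0, 0, -0.0003, -3]])

```text
t: 26.75
tool_pos: [0.5863, 0.0502, 0.1705]
tool_rot: [3.139, 0.005, -0.021]
contact_force: [-1.5, -1.1, 2.5]
opening: 0.0556
```

```bash
python3 - <<'E'
from h import *
o=st();print(o['wrist_torque'])
E
```

```text
t 26.75 pos [0.5863 0.0502 0.1705] yawY -89.8 q6 87.6 F [-1.4901 -1.1414  2.4961] open 0.0555549501230249
tilt xy deg [-0.7563 -0.1177] radial -0.7635995940663685 tang -0.05277072229710683
[-0.0085  0.3196  0.0304]
```

>>> step_arm(moves=[[0.4, 0, 0, -0.0002, -3], [0.4, 0, 0, -0.0002, -3]])

```text
t: 27.0
tool_pos: [0.5864, 0.0505, 0.1703]
tool_rot: [3.137, -0.152, -0.021]
contact_force: [-2.1, 1.3, 2.7]
opening: 0.0555
```

```bash
python3 - <<'E'
from h import *
o=st();print(o['wrist_torque'])
E
```

```text
t 27.0 pos [0.5864 0.0505 0.1703] yawY -95.6 q6 93.2 F [-2.1455  1.3279  2.7097] open 0.05551178517189526
tilt xy deg [-0.7496  0.0157] radial -0.7454572212559091 tang 0.0800078035147148
[0.3681 0.2975 0.1082]
```

>>> step_arm(moves=[[0.4, 0, 0, -0.0001, -3], [0.4, 0, 0, -0.0001, -3]])

```text
t: 27.25
tool_pos: [0.5868, 0.0504, 0.1701]
tool_rot: [3.126, -0.305, -0.018]
contact_force: [-0.7, -2.2, 2.6]
opening: 0.0556
```

```bash
python3 - <<'E'
from h import *
o=st();print(o['wrist_torque'])
o,w=shot('wrist','w18')
E
```

```text
t 27.25 pos [0.5868 0.0504 0.1701] yawY -101.1 q6 98.8 F [-0.7463 -2.1866  2.6154] open 0.055595185680565755
tilt xy deg [-0.6546  0.0288] radial -0.6497382562752414 tang 0.08466635880285239
[-0.4929  0.1368  0.9898]
```

View pics/w18.png

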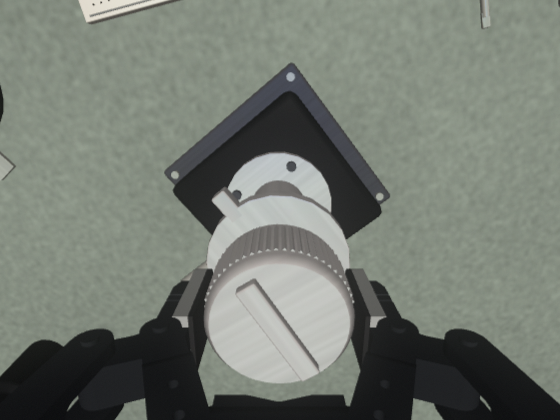

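>>> step_arm(moves=[[0.4, 0, 0, 0, -3], [0.4, 0, 0, 0, 0]])

```text
t: 27.55
tool_pos: [0.5867, 0.05, 0.1701]
tool_rot: [3.117, -0.375, -0.018]
contact_force: [0.2, 1.2, 2.0]
opening: 0.0552
```

```bash
python3 - <<'E'
from h import *
o=st();print(o['wrist_torque'])
o,w=shot('wrist','w19');o=ctrl.get_obs()
im=w['color'][:,:,::-1]
cv2.imwrite('pics/w19c.png',cv2.resize(im[180:390,190:370],None,fx=3.5,fy=3.5,interpolation=cv2.INTER_CUBIC)[:600])
cv2.imwrite('pics/w19d.png',cv2.resize(im[150:330,190:370],None,fx=3.3,fy=3.3,interpolation=cv2.INTER_CUBIC)[:600])
E
```

```text
t 27.55 pos [0.5867 0.05   0.1701] yawY -103.7 q6 101.4 F [0.1755 1.2422 2.0215] open 0.055229637065973954
tilt xy deg [-0.6784 -0.0223] radial -0.6778601328835425 tang 0.03532740320703008
[-0.0881  0.0458  0.0154]
```

View pics/w19c.png

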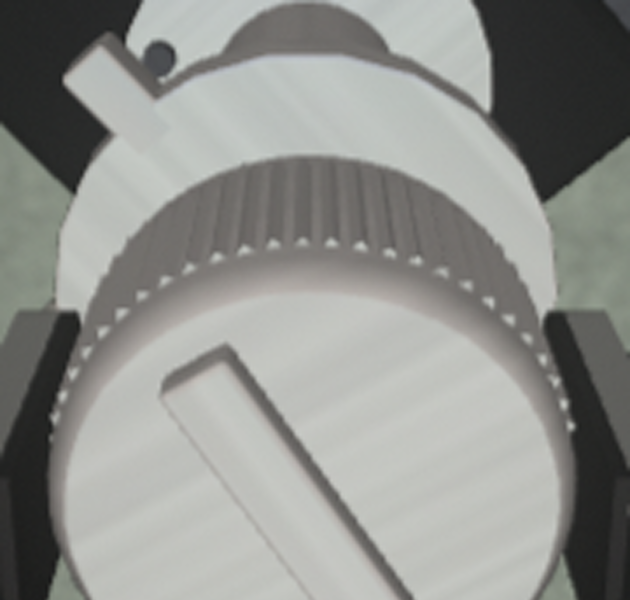

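```bash
python3 - <<'E'
from h import *
w=ctrl.get_image('wrist');o=ctrl.get_obs()
im=w['color'][:,:,::-1]
cv2.imwrite('pics/w20a.png',cv2.resize(im[270:390,200:360],None,fx=5,fy=5,interpolation=cv2.INTER_CUBIC))
cv2.imwrite('pics/w20b.png',cv2.resize(im[150:270,200:360],None,fx=5,fy=5,interpolation=cv2.INTER_CUBIC))
for n in ('w15','w17','w18'): cv2.imwrite(f'pics/{n}a.png',cv2.resize(cv2.imread(f'pics/{n}.png')[270:390,200:360],None,fx=3,fy=3,interpolation=cv2.INTER_CUBIC))
a=cv2.imread('pics/w15a.png');b=cv2.imread('pics/w17a.png');c=cv2.imread('pics/w18a.png');d=cv2.resize(cv2.imread('pics/w20a.png'),(480,360))
m=np.vstack([np.hstack([a,b]),np.hstack([c,d])]);cv2.imwrite('pics/m.png',cv2.resize(m,(800,600)))
E
```

```text
(no output)
```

View pics/m.png

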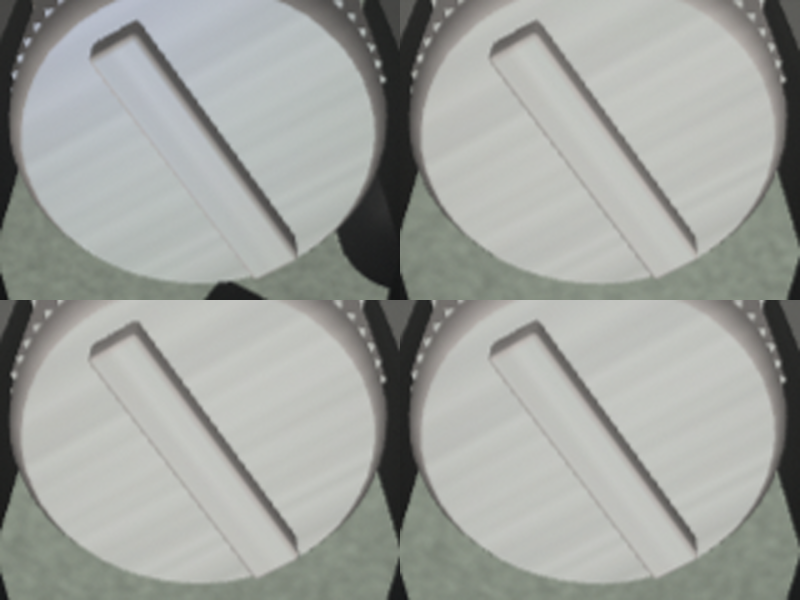

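View pics/w20b.png

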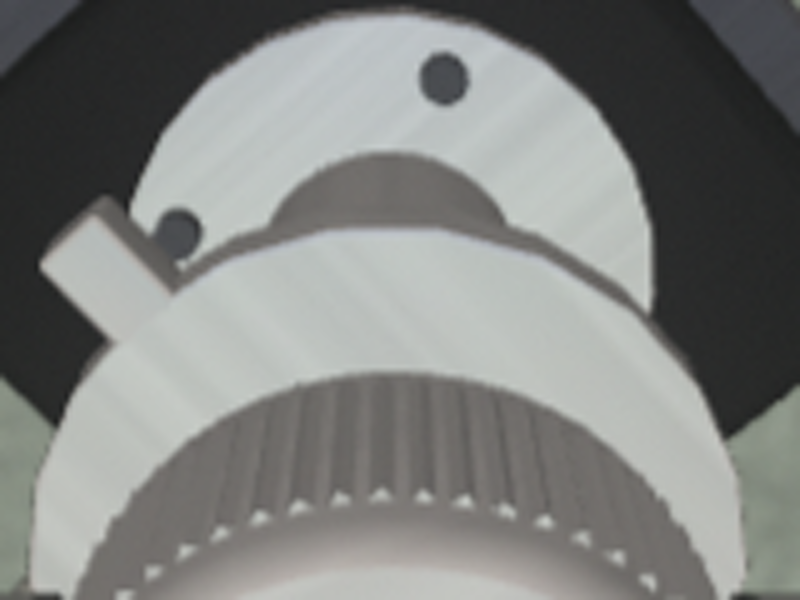

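View pics/w20a.png

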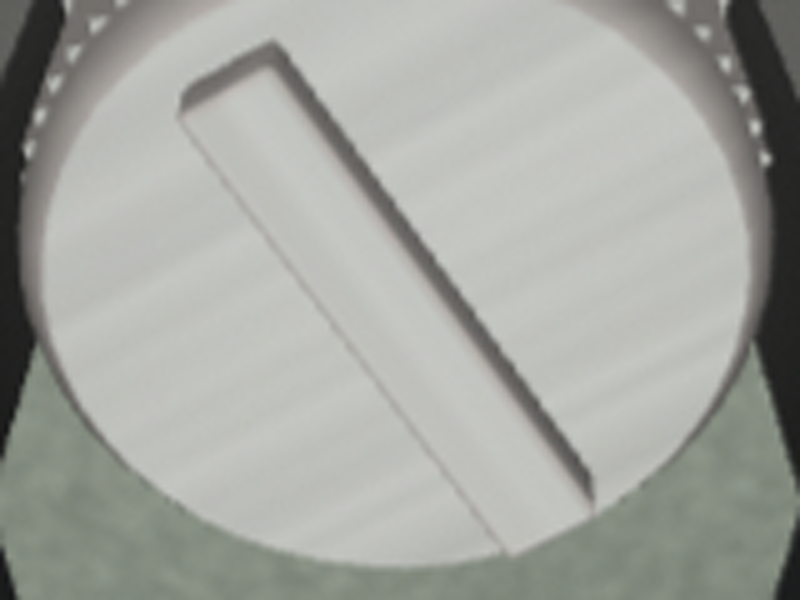

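```bash
python3 - <<'E'
from h import *
w=ctrl.get_image('wrist');o=st();print(o['wrist_torque'])
f=lambda x,y:(200+(x+.5)/5-.5,150+(y+.5)/5-.5)
A=atz(w,o,f(74,237),.172)
for c in ([.5846,.0517],[.5855,.0505],[.5867,.05]): d=A[:2]-c; print('tab',A,np.hypot(*d),np.degrees(np.arctan2(d[1],d[0])))
e1=atz(w,o,f(40,263),.172)-atz(w,o,f(112,342),.172);e2=atz(w,o,f(105,205),.172)-atz(w,o,f(178,290),.172)
print([np.degrees(np.arctan2(e[1],e[0])) for e in (e1,e2)])
g=lambda x,y:(200+(x+.5)/5-.5,270+(y+.5)/5-.5)
for z in (.2278,):
  d=atz(w,o,g(225,95),z)-atz(w,o,g(551,530),z);print('bar',np.hypot(*d[:2]),np.degrees(np.arctan2(d[1],d[0])))
  d=atz(w,o,g(180,117),z)-atz(w,o,g(508,555),z);print('bar edge',np.hypot(*d[:2]),np.degrees(np.arctan2(d[1],d[0])))
E
```

```text
t 27.7 pos [0.5867 0.05   0.17  ] yawY -103.8 q6 101.4 F [0.617  0.4637 1.3278] open 0.05577689405004856
tilt xy deg [-0.6798 -0.0193] radial -0.6789411867972831 tang 0.03850900255036637
[-0.1331  0.072   0.3281]
tab [0.626  0.0703 0.172 ] 0.045377860409773624 24.160624644030456
tab [0.626  0.0703 0.172 ] 0.04507161269820881 26.021057149078484
tab [0.626  0.0703 0.172 ] 0.04422336999135132 27.285351614084473
[np.float64(25.204218477206403), np.float64(24.151117993009837)]
bar 0.043324626446549545 18.44089578851486
bar edge 0.043826584218302884 17.974953676812216
```

>>> step_arm(moves=[[0.4, 0, 0, 0, -3]])

```text
t: 27.82
tool_pos: [0.5863, 0.0499, 0.1699]
tool_rot: [3.106, -0.456, -0.02]
contact_force: [-2.1, -0.4, 1.9]
opening: 0.0554
```

```bash
python3 - <<'E'
from h import *
o=st();print(o['wrist_torque'],o['effort'])
E
```

```text
t 27.82 pos [0.5863 0.0499 0.1699] yawY -106.7 q6 104.4 F [-2.1016 -0.3513  1.9274] open 0.05538885286220193
tilt xy deg [-0.7507  0.002 ] radial -0.7477955256606967 tang 0.06573416930759537
[ 0.1421  0.2718 -0.0692] [  0.0694 -34.272  -36.0031   0.0423  -0.8038  -0.4075]
```

>>> step_arm(moves=[[0.4, 0, 0, 0, -3]])

```text
t: 27.95
tool_pos: [0.5863, 0.0503, 0.1699]
tool_rot: [3.094, -0.539, -0.02]
contact_force: [-0.6, 0.5, 1.0]
opening: 0.0555
```

```bash
python3 - <<'E'
from h import *
o=st();print(o['wrist_torque'],o['effort'])
o,w=shot('wrist','w21')
im=w['color'][:,:,::-1]
cv2.imwrite('pics/w21a.png',cv2.resize(im[180:390,200:360],None,fx=2.85,fy=2.85,interpolation=cv2.INTER_CUBIC))
E
```

```text
t 27.95 pos [0.5863 0.0503 0.1699] yawY -109.8 q6 107.4 F [-0.5941  0.4764  0.9502] open 0.055466787703550464
tilt xy deg [-0.7332  0.1003] radial -0.721908944809387 tang 0.16253306094021464
[0.0894 0.1549 0.0244] [ -0.2148 -35.3833 -35.6125  -0.1572  -0.1357  -0.3627]
```

View pics/w21a.png

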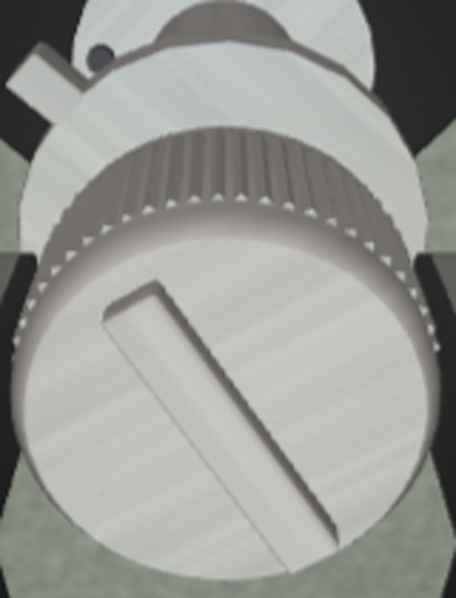

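```bash
python3 - <<'E'
from h import *
for i in range(6):
    o=ctrl.get_obs();print(o['t'],o['tool_pos'],o['tool_rot'],o['contact_force'],o['wrist_torque'],o['effort'][5])
    ctrl.get_image('scene')
o,s=shot('scene','s22');o,t=shot('top','t22')
cv2.imwrite('pics/s22c.png',cv2.resize(s['color'][130:235,240:350,::-1],None,fx=5,fy=5,interpolation=cv2.INTER_CUBIC))
E
```

```text
28.0 [0.5861 0.0501 0.1699] [ 3.0934 -0.5422 -0.0214] [-2.1568 -0.393   1.7888] [-0.126   0.4229 -0.7041] -0.6098970025777817
28.05 [0.586  0.0497 0.1699] [ 3.0932 -0.5378 -0.0215] [-1.5101 -1.4594  1.8054] [-0.3507  0.4372 -0.2231] 0.024724260438233614
28.1 [0.5859 0.0495 0.1699] [ 3.0928 -0.5366 -0.0218] [-3.3256 -1.1062  2.7526] [-0.351   0.6169 -0.4229] -0.3080061078071594
28.15 [0.5858 0.0494 0.1699] [ 3.0926 -0.5371 -0.0222] [-3.1055 -1.1522  3.1705] [-0.436   0.6817 -0.496 ] -0.5138476006686687
28.2 [0.5858 0.0494 0.1699] [ 3.0925 -0.5374 -0.0224] [-4.2038 -1.9461  2.5271] [-0.5013  0.8001 -0.4624] -0.513775460422039
28.25 [0.5857 0.0494 0.1699] [ 3.0925 -0.5376 -0.0226] [-5.1297 -1.909   4.1384] [-0.4719  0.8557 -0.5137] -0.516689233481884
```

View pics/s22c.png

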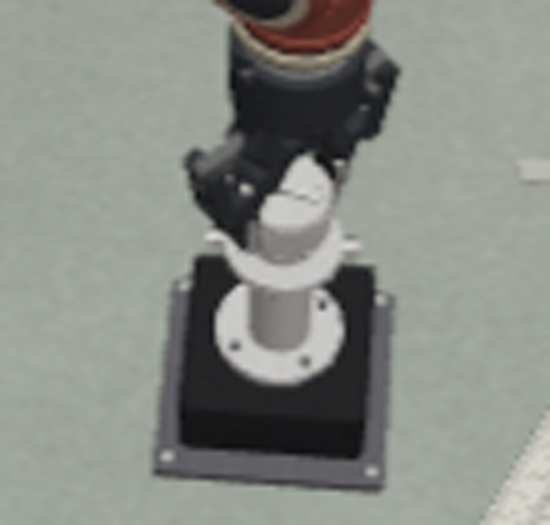

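```bash
python3 - <<'E'
from h import *
o,s=shot('scene','s23');o=st();print(o['wrist_torque'])
cv2.imwrite('pics/s23c.png',cv2.resize(s['color'][155:190,275:320,::-1],None,fx=16,fy=16,interpolation=cv2.INTER_CUBIC))
for b in (28,20,11,5):
  a=np.radians(b);c=np.array([.5855,.0515,.2290]);d=.022*np.array([np.cos(a),np.sin(a),0]);print(b,(proj(s,o,[c+d,c-d])-[275,155])*16)
  c=np.array([.5855,.0515,.172]);d=.046*np.array([np.cos(a),np.sin(a),0]);print(b,(proj(s,o,[c+d,c-d])-[275,155])*16)
E
```

```text
t 28.45 pos [0.5857 0.0494 0.1699] yawY -109.7 q6 107.3 F [-3.7747 -2.1122  3.5927] open 0.05552302220475942
tilt xy deg [-0.8428 -0.0143] radial -0.840973466972735 tang 0.05663123460937045
[-0.606   0.9751 -0.5211]
28 [[468.2496 179.6497]
 [226.3565 164.0029]]
28 [[582.201  368.0241]
 [ 93.3832 336.0961]]
20 [[466.2038 193.2256]
 [228.6622 150.4856]]
20 [[578.3147 395.9226]
 [ 98.3307 308.4398]]
11 [[461.1256 208.0215]
 [233.9978 135.8215]]
11 [[568.2977 426.4025]
 [109.3983 278.5056]]
5 [[456.1596 217.4297]
 [239.1026 126.5339]]
5 [[558.3933 445.8242]
 [119.8697 259.5836]]
```

View pics/s23c.png

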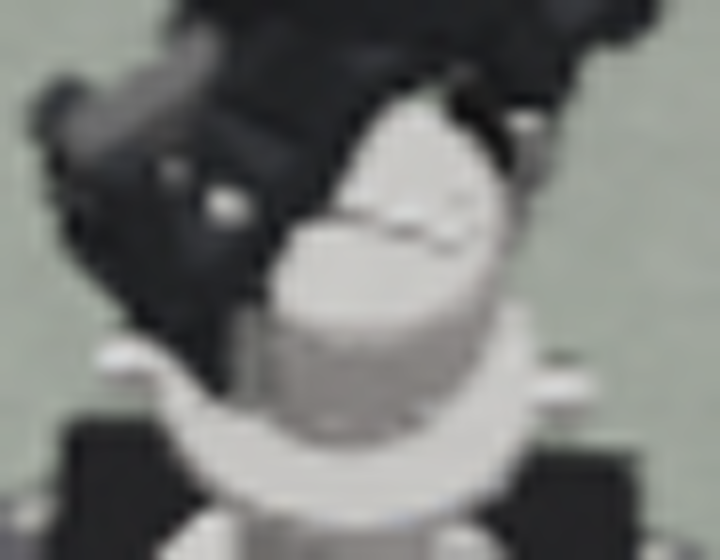

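>>> step_arm(moves=[[0.4, 0, 0.001, 0, -4]])

```text
t: 28.58
tool_pos: [0.5854, 0.0499, 0.1699]
tool_rot: [3.071, -0.646, -0.023]
contact_force: [-1.5, -2.8, 2.9]
opening: 0.0553
```

```bash
python3 - <<'E'
from h import *
o=st();print(o['wrist_torque'],o['effort'][5])
E
```

```text
t 28.57 pos [0.5854 0.0499 0.1699] yawY -113.8 q6 111.4 F [-1.4884 -2.8303  2.913 ] open 0.055346056374760186
tilt xy deg [-0.875  -0.0155] radial -0.8731892620613224 tang 0.05887543044391085
[-0.5233  0.6113  0.0802] -0.5070048943161964
```

>>> step_arm(moves=[[0.4, 0, 0, 0, -4]])

```text
t: 28.7
tool_pos: [0.5858, 0.0503, 0.1699]
tool_rot: [3.048, -0.755, -0.022]
contact_force: [-0.9, 0.3, 1.7]
opening: 0.0556
```

```bash
python3 - <<'E'
from h import *
o=st();print(o['wrist_torque'],o['effort'][5])
o,w=shot('wrist','w24')
for i in range(3):
    ctrl.get_image('top');o=ctrl.get_obs();print(o['wrist_torque'],o['effort'][5])
st()
im=w['color'][:,:,::-1]
cv2.imwrite('pics/w24a.png',cv2.resize(im[180:390,200:360],None,fx=2.85,fy=2.85,interpolation=cv2.INTER_CUBIC))
E
```

```text
t 28.7 pos [0.5858 0.0503 0.1699] yawY -117.8 q6 115.4 F [-0.8797  0.3158  1.7115] open 0.055602990801472636
tilt xy deg [-0.7983  0.1028] radial -0.7865518032750318 tang 0.17073557755047175
[0.0375 0.1443 0.0283] -0.43582758866250515
[ 0.1684  0.098  -0.034 ] 0.18574843648821115
[ 0.2296  0.0286 -0.0574] 0.0076123178587295115
[ 0.2378 -0.0022 -0.0583] -0.050341556780040264
t 28.9 pos [0.5859 0.0504 0.1699] yawY -117.7 q6 115.3 F [-0.2424  1.5585  1.7886] open 0.055357455030901184
tilt xy deg [-0.8026  0.1113] radial -0.7900823226136642 tang 0.17970002060347973
```

View pics/w24a.png

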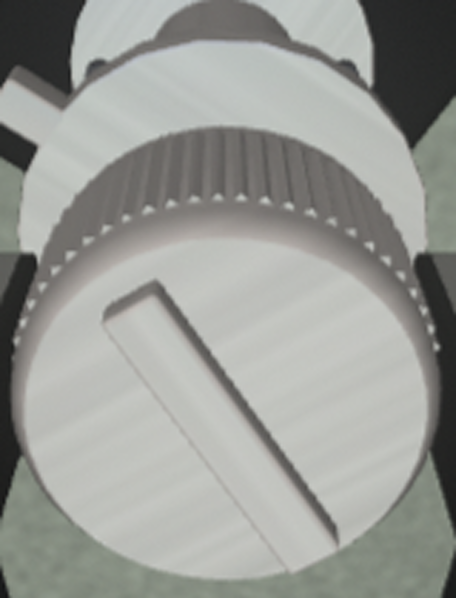

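>>> step_arm(moves=[[0.4, 0, 0, 0.0001, 4], [0.4, 0, 0, 0.0001, 4]])

```text
t: 29.15
tool_pos: [0.5853, 0.0523, 0.1699]
tool_rot: [-3.095, 0.529, 0.026]
contact_force: [-5.6, 2.0, 2.8]
opening: 0.0559
```

```bash
python3 - <<'E'
from h import *
o=st();print(o['wrist_torque'],o['effort'][5])
E
```

```text
t 29.15 pos [0.5853 0.0523 0.1699] yawY -109.4 q6 107.1 F [-5.624   2.0001  2.7797] open 0.055898641423490394
tilt xy deg [-0.9075  0.2404] radial -0.882520861791925 tang 0.3201603507913589
[ 0.42    0.7442 -0.5823] -0.014683121116831899
```

>>> step_arm(moves=[[0.4, 0, 0, 0.0001, 4], [0.4, 0, 0, 0.0001, 4]])

```text
t: 29.4
tool_pos: [0.5849, 0.0519, 0.1699]
tool_rot: [3.126, -0.3, -0.027]
contact_force: [-2.5, -0.9, 1.7]
opening: 0.0557
```

```bash
python3 - <<'E'
from h import *
o=st();print(o['wrist_torque'],o['effort'][5])
E
```

```text
t 29.4 pos [0.5849 0.0519 0.1699] yawY -101.0 q6 98.8 F [-2.5197 -0.8963  1.7315] open 0.055696302735789335
tilt xy deg [-0.9947  0.0251] radial -0.9885954645723387 tang 0.11287454159804766
[-0.2389  0.4836  0.0352] 0.44479943811893463
```

>>> step_arm(moves=[[0.4, 0, 0, 0.0001, 4]])

```text
t: 29.52
tool_pos: [0.5851, 0.0516, 0.1701]
tool_rot: [3.134, -0.184, -0.026]
contact_force: [0.2, -0.8, 2.1]
opening: 0.0554
```

```bash
python3 - <<'E'
from h import *
o=st();print(o['wrist_torque'],o['effort'][5])
o,w=shot('wrist','w25')
im=w['color'][:,:,::-1]
cv2.imwrite('pics/w25a.png',cv2.resize(im[180:390,200:360],None,fx=2.85,fy=2.85,interpolation=cv2.INTER_CUBIC))
E
```

```text
t 29.52 pos [0.5851 0.0516 0.1701] yawY -96.7 q6 94.6 F [ 0.2296 -0.8202  2.129 ] open 0.05539134286828846
tilt xy deg [-0.9696 -0.0895] radial -0.9737079234209952 tang -0.0038974503999022747
[-0.1516 -0.011  -0.0657] 0.43201686814427376
```

View pics/w25a.png

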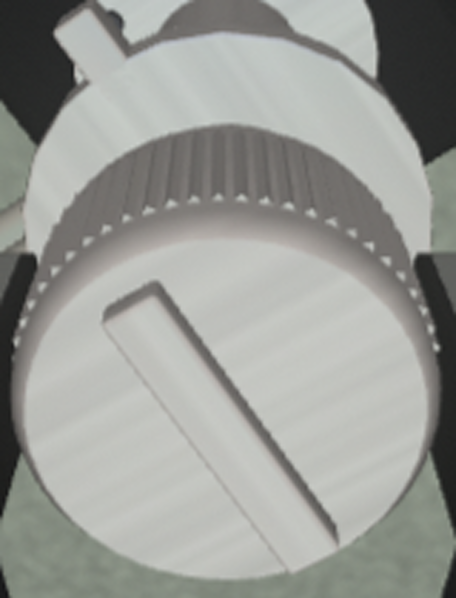

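>>> step_arm(moves=[[0.4, 0, 0, 0.0002, 4], [0.4, 0, 0, 0.0002, 4], [0.4, 0, 0, 0.0002, 4], [0.4, 0, 0, 0.0002, 4], [0.4, 0, 0, 0, 0]])

```text
t: 30.2
tool_pos: [0.5865, 0.0519, 0.1711]
tool_rot: [3.125, 0.271, -0.019]
contact_force: [-0.5, -1.3, 2.1]
opening: 0.0553
```

```bash
python3 - <<'E'
from h import *
o=st();print(o['wrist_torque'],o['effort'][5])
E
```

```text
t 30.2 pos [0.5865 0.0519 0.1711] yawY -80.1 q6 78.1 F [-0.4941 -1.3403  2.0924] open 0.05529739807741791
tilt xy deg [-0.6833 -0.3159] radial -0.7084688828530917 tang -0.25448461356269064
[-0.1538  0.132  -0.0042] -0.11282140854746103
```

>>> step_arm(moves=[[0.4, 0, 0, -0.0001, -4], [0.4, 0, 0, -0.0001, -4]])

```text
t: 30.45
tool_pos: [0.5867, 0.0513, 0.1707]
tool_rot: [3.136, 0.042, -0.019]
contact_force: [-0.7, -0.1, 1.6]
opening: 0.0553
```

```bash
python3 - <<'E'
from h import *
o=st();print(o['wrist_torque'],o['effort'][5])
E
```

```text
t 30.45 pos [0.5867 0.0513 0.1707] yawY -88.5 q6 86.4 F [-0.6515 -0.1065  1.6063] open 0.05533308331984273
tilt xy deg [-0.701  -0.2956] radial -0.7240575448960291 tang -0.23341042613403842
[-0.192   0.1391 -0.0096] -0.450607817620039
```

>>> step_arm(moves=[[0.4, 0, 0, -0.0001, -2], [0.4, 0, 0, -0.0001, -2]])

```text
t: 30.7
tool_pos: [0.5868, 0.0509, 0.1704]
tool_rot: [3.135, -0.075, -0.02]
contact_force: [-1.3, -1.0, 2.4]
opening: 0.0556
```

```bash
python3 - <<'E'
from h import *
o=st();print(o['wrist_torque'],o['effort'][5])
E
```

```text
t 30.7 pos [0.5868 0.0509 0.1704] yawY -92.7 q6 90.7 F [-1.3396 -1.0109  2.3665] open 0.0555810087829312
tilt xy deg [-0.7226 -0.2911] radial -0.7450634208105342 tang -0.22753733674566531
[-0.2016  0.3106  0.0279] -0.19904659129679203
```

>>> step_arm(moves=[[0.4, 0, 0, -0.0001, -2]])

```text
t: 30.82
tool_pos: [0.5867, 0.0508, 0.1703]
tool_rot: [3.133, -0.134, -0.02]
contact_force: [-0.9, -0.8, 1.7]
opening: 0.0551
```

```bash
python3 - <<'E'
from h import *
o=st();print(o['wrist_torque'],o['effort'][5])
E
```

```text
t 30.82 pos [0.5867 0.0508 0.1703] yawY -94.9 q6 92.8 F [-0.8809 -0.7947  1.7378] open 0.05505211983610641
tilt xy deg [-0.7408 -0.2752] radial -0.7617873819563383 tang -0.2103042797674502
[-0.173   0.2522  0.0444] -0.20322822500020266
```

>>> step_arm(moves=[[0.4, 0, 0, -0.0001, -2]])

```text
t: 30.95
tool_pos: [0.5867, 0.0509, 0.1701]
tool_rot: [3.131, -0.192, -0.02]
contact_force: [-2.1, 0.2, 2.4]
opening: 0.0554
```

```bash
python3 - <<'E'
from h import *
o=st();print(o['wrist_torque'],o['effort'][5])
E
```

```text
t 30.95 pos [0.5867 0.0509 0.1701] yawY -97.0 q6 94.9 F [-2.1052  0.1849  2.3588] open 0.05544971723484152
tilt xy deg [-0.7558 -0.2262] radial -0.7724904419904766 tang -0.15993067822504975
[-0.1226  0.2275  0.1125] -0.1357803214341402
```

>>> step_arm(moves=[[0.4, 0, 0, -0.0001, -2]])

```text
t: 31.08
tool_pos: [0.5868, 0.0507, 0.1702]
tool_rot: [3.126, -0.249, -0.02]
contact_force: [-1.1, -1.9, 2.7]
opening: 0.0554
```

```bash
python3 - <<'E'
from h import *
o=st();print(o['wrist_torque'],o['effort'][5])
E
```

```text
t 31.07 pos [0.5868 0.0507 0.1702] yawY -99.1 q6 97.0 F [-1.0931 -1.8735  2.7014] open 0.05538804699668124
tilt xy deg [-0.7489 -0.2454] radial -0.7672049072766947 tang -0.18002632922105705
[-0.3757  0.1979  0.5882] 0.28286282904446125
```

>>> step_arm(moves=[[0.4, 0, 0, 0, -1]])

```text
t: 31.2
tool_pos: [0.5868, 0.0505, 0.1702]
tool_rot: [3.124, -0.277, -0.02]
contact_force: [-0.7, -1.7, 2.1]
opening: 0.0556
```

```bash
python3 - <<'E'
from h import *
o=st();print(o['wrist_torque'],o['effort'][5])
w=ctrl.get_image('wrist')
for i in range(3):
  ctrl.get_image('wrist');o=ctrl.get_obs();print(o['wrist_torque'],o['contact_force'])
st()
im=w['color'][:,:,::-1]
cv2.imwrite('pics/w26a.png',cv2.resize(im[180:390,200:360],None,fx=2.85,fy=2.85,interpolation=cv2.INTER_CUBIC))
E
```

```text
t 31.2 pos [0.5868 0.0505 0.1702] yawY -100.1 q6 98.0 F [-0.7077 -1.6924  2.0675] open 0.0556432930122163
tilt xy deg [-0.7496 -0.2656] radial -0.7696365056204626 tang -0.20036809472702657
[-0.2789  0.1696  0.7522] 0.6468254886567593
[-0.3932  0.2598  0.4125] [-1.7488 -2.8259  1.4772]
[-0.3967  0.1866  0.4179] [-1.4797 -2.5552  2.1713]
[-0.4431  0.1488  0.3535] [-1.2434 -2.6839  2.2168]
t 31.4 pos [0.5868 0.0504 0.1702] yawY -100.1 q6 98.0 F [-1.2434 -2.6839  2.2168] open 0.055714432064729306
tilt xy deg [-0.7498 -0.2632] radial -0.7696289942663617 tang -0.19799177234446436
```

View pics/w26a.png

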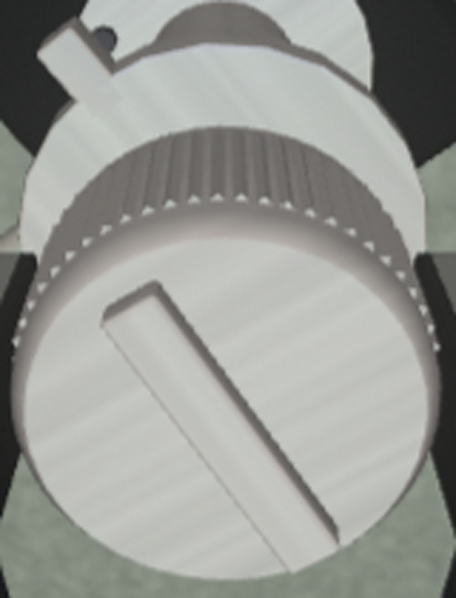

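>>> step_arm(moves=[[0.4, 0, 0, 0.0002, 4], [0.4, 0, 0, 0.0004, 8], [0.4, 0, 0, 0.0004, 8], [0.4, 0, 0, 0.0004, 8], [0.4, 0, 0, 0.0004, 8], [0.4, 0, 0, 0.0004, 8]])

```text
t: 32.15
tool_pos: [0.5857, 0.0526, 0.1722]
tool_rot: [2.993, 0.94, -0.021]
contact_force: [-2.4, -1.7, 2.5]
opening: 0.0553
```

```bash
python3 - <<'E'
from h import *
o=st();print(o['wrist_torque'],o['effort'][5])
E
```

```text
t 32.15 pos [0.5857 0.0526 0.1722] yawY -55.1 q6 53.3 F [-2.3814 -1.654   2.4787] open 0.05533075763270764
tilt xy deg [-0.6559 -0.4898] radial -0.6970302350267418 tang -0.429234909261964
[-0.3141  0.2111 -0.0723] 0.8617918007075787
```

>>> step_arm(moves=[[0.4, 0, 0, 0.0004, 8], [0.4, 0, 0, 0.0004, 8], [0.4, 0, 0, 0.0004, 8], [0.4, 0, 0, 0.0004, 8], [0.4, 0, 0, 0.0004, 6], [0.4, 0, 0, 0.0003, 4], [0.4, 0, 0, 0.0002, 2], [0.4, 0, 0, 0, 0]])

```text
t: 33.15
tool_pos: [0.5853, 0.0529, 0.1745]
tool_rot: [2.405, 2.011, -0.016]
contact_force: [-0.6, -1.9, 2.1]
opening: 0.0555
```

```bash
python3 - <<'E'
from h import *
o=st();print(o['wrist_torque'],o['effort'][5])
o,w=shot('wrist','w27')
E
```

```text
t 33.15 pos [0.5853 0.0529 0.1745] yawY -10.2 q6 8.6 F [-0.5878 -1.9013  2.104 ] open 0.05548771017710501
tilt xy deg [-0.2118 -0.6863] radial -0.27277453872987933 tang -0.6644817455837195
[-0.2919  0.1198 -0.0538] -0.07528125308454037
```

View pics/w27.png

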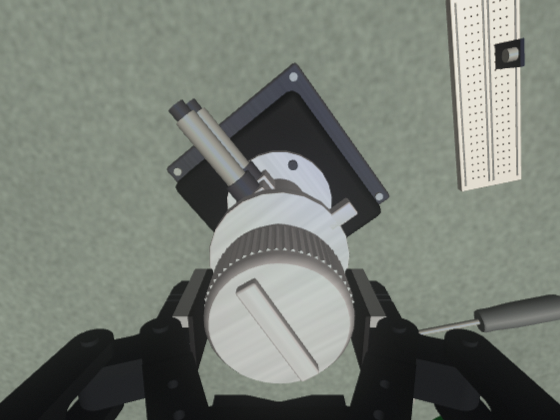

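>>> step_arm(moves=[[0.4, 0, 0, 0.0002, 3], [0.4, 0, 0, 0.0001, 2], [0.4, 0, 0, 0, 0.5], [0.4, 0, 0, 0, 0], [0.4, 0, 0, 0, 0]])

```text
t: 33.83
tool_pos: [0.5852, 0.053, 0.1748]
tool_rot: [2.305, 2.124, -0.016]
contact_force: [-1.6, -0.6, 2.0]
opening: 0.0554
```

```bash
python3 - <<'E'
from h import *
w=ctrl.get_image('wrist');o=st();print(o['wrist_torque'])
im=w['color'][:,:,::-1]
cv2.imwrite('pics/w28a.png',cv2.resize(im[190:390,190:370],None,fx=3,fy=3,interpolation=cv2.INTER_CUBIC))
cv2.imwrite('pics/w28.png',im)
s=ctrl.get_image('scene');cv2.imwrite('pics/s28.png',cv2.resize(s['color'][130:235,240:350,::-1],None,fx=5,fy=5,interpolation=cv2.INTER_CUBIC))
# predicted tab ends & bar if bar at tube yaw+90
for b in (23.5,28.,):
  a=np.radians(b);c=np.array([.585,.0518,.172]);d=.046*np.array([np.cos(a),np.sin(a),0]);print('tabs',b,proj(w,o,[c+d,c-d]))
E
```

```text
t 33.88 pos [0.5852 0.0529 0.1748] yawY -4.7 q6 3.1 F [-1.375  -1.5265  1.2307] open 0.05532414494471783
tilt xy deg [-0.1662 -0.6946] radial -0.22813552717310048 tang -0.6768413692783161
[-0.3137  0.1924 -0.0222]
tabs 23.5 [[360.1731 215.918 ]
 [201.1551 293.1301]]
tabs 28.0 [[356.8845 209.8951]
 [204.9828 298.2618]]
```

View pics/w28.png

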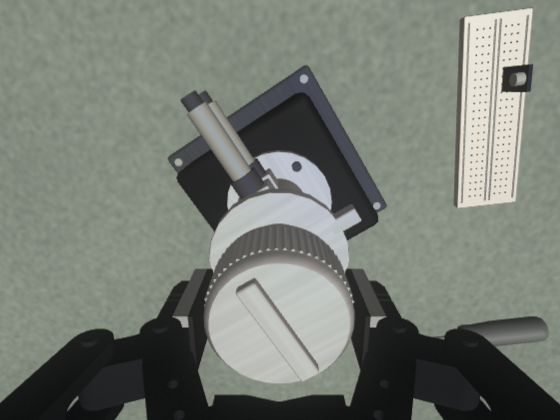

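View pics/w28a.png

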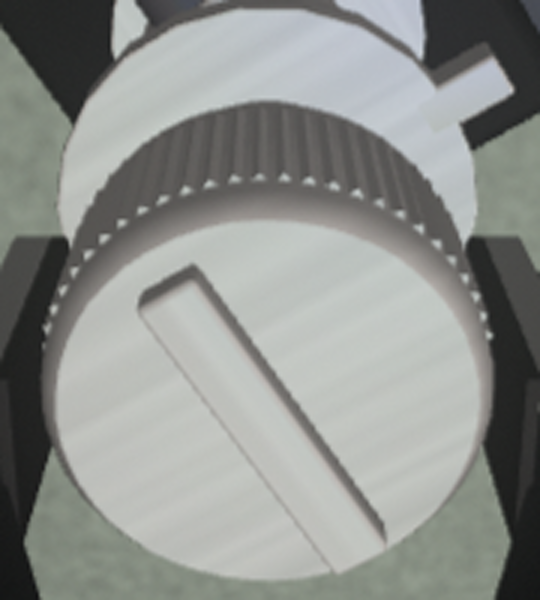

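```bash
python3 - <<'E'
from h import *
st(); print(ctrl.finish_job())
E
```

```text
t 33.92 pos [0.5852 0.0529 0.1748] yawY -4.7 q6 3.1 F [-1.2425 -1.3425  3.0735] open 0.05553896426222094
tilt xy deg [-0.1696 -0.6947] radial -0.2315317223335037 tang -0.676593914884834
the job is handed in; nothing more can be done
None
```

The bare aluminium cap is on the tube, screwed down to the end of its thread and backed off a quarter turn. I handed the job in at 33.9 s with the gripper still holding the cap. One thing went wrong on the way: on the first pass the cap turned about 20–25° past the stop before I noticed.

- **Final position:** the index bar is at about 116.5° in the world frame. The index tabs lie at 26.5–28°, so the cap is 88.5–90° back from them. The lower edge is about 196.4 mm high, against an expected 196.8 mm. The thread height matches the way in, the bar did not shift in the gripper, and the forces at the end were about 3 N or less.
- **Stop overrun:** the cap should have stopped with its bar in line with the tabs. The wrist torque rose to about 1 N m there, but the cap kept turning with little resistance. I turned it back and came down again slowly. The resistance came back at the same angle (0.4–0.75 N m), about 4° past the tabs by my measurement. I took that as the stop and backed off from there, setting the final angle by the tabs. I can't rule out that the overrun forced the lugs past the stop.
- **First grasp missed:** the fingertips turned out to sit about 27 mm higher than the stated tool point, so the first closing passed above the cap. I lowered the hand and the second grasp held.
- **Tool tilt:** fast moves had tilted the tool by up to about 2.6°. I reduced this to under 1° before gripping.
- **Other objects:** I felt no contact with anything else on the bench and saw nothing moved, but I made no separate final check.

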